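# Stack the washed slats to air and start the drying fan

### The arm

A 6-joint arm with a two-finger parallel gripper is mounted at the origin on the work surface. World frame = base frame: x ahead of the robot, y to its left, z up, the work surface at z = 0. Lengths are in m, angles in rad, forces in N, time in s.
With the tool pointing down it reaches from about 0.35 to 1 m from the base axis. Payload 7.1 kg.
Tool frame: the origin (TCP) lies at the very end of the fingers, on their centre line; the grasp point (between the pads) lies 19 mm behind it; z points along the fingers, y is the line along which they close (so a half turn about z gives the same grasp; the last joint's range is limited). The gripper opens to 85 mm and grips with 20 to 120 N. Pads are 22 mm wide; open, the fingers measure 114 mm over their backs; the gripper's body (76 mm by 85 mm) begins 54 mm behind the grasp point. The pads swing forward as they close: fully open they stand 13 mm farther back than shut.
Start: joints at [-1.2, 0.423, 1.63, -0, 1.089, -0.019], TCP at [0.238, -0.578, 0.231] pointing down, gripper open.
Joint ranges: [-3, 3], [-0.9, 2.11], [0.09, 2.58], [-1.31, 4.45], [0.11, 2.69], [-2.54, 2.54]. Speed limits (rad/s): [2.39, 2.39, 3.01, 3.14, 3.14, 3.14].

### API

Orientations are given as a rotation vector (axis times angle).
In Python, from plant import robot gives the robot as it stands. The module is installed in compiled form; this text tells all that it offers.
- The arm moves only by the tool play_rows, never from a script. Its argument "steps" is one flat list of numbers, 5 for each row, row after row: the finger opening in m, from 0 to 0.0854, then the shift along the world's x, y, z in m, then the turn about the world's z in rad. In form: [fingers, x, y, z, roll, fingers, x, y, z, roll, ...]. A call has 1 to 10 rows; each row shifts and turns the commanded pose from where the row before left it; what a row does not reach is not made up. A row lasts 1/10 s, in which the tool goes at most 50 mm and 8.59 degrees, less where a joint would pass 70% of its speed; a pose out of reach is approached as far as the arm can. A call is refused whole if a number of a shift passes 0.05 or a number of a turn 0.15, either way. A call with a gripper value outside its range is refused whole. The fingers move at their own pace and stop on an object; "force" is the grip in N (left out, the last holds). Time passes only in rows, so rows that do not move let the fingers close. It gives the time, the measured TCP pose, the force, the opening and the grip force at its end, in the units of the state.
- robot.observe(): the state, without advancing time (a new reading comes with each control period).
- robot.camera(name): name is "scene" or "top" or "wrist"; returns the picture (420x560x3 uint8, red, green, blue); there is no depth.
- robot.camera_model(name): a dict with "vfov" (degrees; the focal length in pixels is half the picture's height over the tangent of half this angle, whatever the lens; pixels are square), "cx", "cy" (the principal point, pixels), "k1" (the pictures are not rectified: a ray, as slopes to the right and down, at radius r is drawn at 1 + k1 r^2 times it, then the intrinsics apply), "origin" and "attitude" of the camera in the world. Camera axes: x right, y down, z forward; pixel columns grow to the right and rows downward; lengths in m; the calibration is good to about 2 mm. A picture is of the moment at which its call begins: read the wrist's pose just before it. camera_model takes no time and is no camera call; for the wrist camera it gives the pose at the moment of the call.
- robot.finish_job(): hands the job in; it is judged then, once.
Trained networks look in the newest picture that a camera, given by its name, has taken for a name from the list of things; names that differ only in an ending like _2 or _b are one class to them, and where a whole thing is asked for, a point or a joint stands for the part that bears it (a point fixed in the world has none). Each returns a list of dicts, best first, with "conf" (0 to 1); they miss things now and then, are a little off and sometimes report something else, mostly with a low value. They report only what shows in the picture. A call takes as long as a camera call. They do not tell look-alikes from the thing itself.
- robot.silhouettes(camera, label): "pixels" (420x560 bool, what is visible of it) and "pixel" ([row, column] in pixels, amid what is visible of it).
- robot.tip_of(camera, label): "pixel" ([row, column] in pixels: a listed point, or the origin of a listed thing).
The state is a dict: "t": time; "qpos": joint angles; "dq": joint speeds; "tau": joint torques, N m; "eef_pos": TCP position; "tool_rot": TCP orientation; "wrist_force": force on the tool from outside, world axes, zero at the start; "moment": the same for the moment, N m; "grip_width": finger opening in m; "grip_force": force on a finger pad.
Only numpy, scipy, OpenCV 4.12 (cv2) and the standard library are available. Lean on these libraries where they do the work, as an engineer would, in place of code of your own. Each camera call takes 0.05 s, during which the arm holds its last target. There are 200 camera calls.

### The job

Put the washing-up out to dry: stack all the bamboo slats from the draining board crosswise on the white mat, flat, two to a layer about 90 mm apart centre to centre, each layer centred and square to the mat, the bottom layer running along the mat's long sides and each next layer across the one below (an odd last slat goes on alone, as one side of the next layer). Stand the fallen canister upright, wholly on the round drip plate. When both are done, set the fan's lever straight up (medium), and leave everything else on the bench where it is.

Things in the scene. Friction and masses are not known exactly. Their poses are not given: they have to be found in the camera images.
- slat1: bamboo slat, a plain flat bar 150 x 26 x 16 mm (60 g); starts flat on the steel draining board, top 24 mm above the bench. Origin at its centre; x along its length, y across its 26 mm width, z through its 16 mm thickness. None if absent
- slat2: bamboo slat, a plain flat bar 150 x 26 x 16 mm (60 g); starts flat on the steel draining board, top 24 mm above the bench. Origin at its centre; x along its length, y across its 26 mm width, z through its 16 mm thickness. None if absent
- slat3: bamboo slat, a plain flat bar 150 x 26 x 16 mm (60 g); starts flat on the steel draining board, top 24 mm above the bench. Origin at its centre; x along its length, y across its 26 mm width, z through its 16 mm thickness. None if absent
- slat4: bamboo slat, a plain flat bar 150 x 26 x 16 mm (60 g); starts flat on the steel draining board, top 24 mm above the bench. Origin at its centre; x along its length, y across its 26 mm width, z through its 16 mm thickness. None if absent
- slat5: bamboo slat, a plain flat bar 150 x 26 x 16 mm (60 g); starts flat on the steel draining board, top 24 mm above the bench. Origin at its centre; x along its length, y across its 26 mm width, z through its 16 mm thickness. None if absent
- slat6: bamboo slat, a plain flat bar 150 x 26 x 16 mm (60 g); starts flat on the steel draining board, top 24 mm above the bench. Origin at its centre; x along its length, y across its 26 mm width, z through its 16 mm thickness. None if absent
- mat: white silicone tamping mat, 210 x 170 x 6 mm, fixed to the bench. Origin at the centre of its underside (the top is 6 mm up); x along its long (210 mm) sides, y along its short sides
- drainer: steel draining board, 370 x 200 x 8 mm, fixed, on which the slats start. Origin at the centre of its underside; x along its long side
- canister: open square clear plastic canister, 58 x 58 mm outside, 110 mm tall, wall 3 mm, 80 to 170 g, with a grey foot and a white rim; starts lying on its side. Origin at its geometric centre (55 mm from the foot); its x axis runs from the foot to the open mouth, so x points up when it stands upright; y and z are square to two of its sides
- canister_foot (a point): centre of the outside of the canister's closed bottom
- plate: round flat steel drip plate, 150 mm across, 6 mm thick, fixed. Origin at the centre of its underside
- fan_lever (a joint): speed lever of the desk fan: 0 rad leaning furthest one way (off), 1.2 rad leaning furthest the other way (fast), 0.6 rad standing straight up (medium); stays where it is left. It turns about the y axis of lever_pivot, from that point's -x side (0) to its +x side (1.2)
- lever_pivot (a point): point on the pivot of the fan lever, 42 mm above the bench; its axes are those of the fan: z up, x the way the lever swings, y from the fan's head towards the lever. The fan's head, 164 mm across and 232 mm high, stands 120 mm behind the pivot on the -y side; the lever's grey housing is 70 mm (x) x 50 mm (y), its top 45 mm above the bench
- fan_lever_tip (a point): centre of the black ball, 26 mm across, on the end of the fan lever, 80 mm from the pivot; the rod below it is 10 mm thick
- mug: red enamel mug, 76 mm across, 75 mm tall, standing; leave alone. Origin at the centre of its underside
- dosing_ring: steel dosing ring, 62 mm across, 24 mm tall; leave alone. Origin at the centre of its underside
- tamper: steel tamper standing on its 58 mm foot, 80 mm tall; leave alone. Origin at the centre of its underside
- spoon: steel spoon lying flat, 150 mm long; leave alone
- jar: small amber jar, 64 mm across, 100 mm tall; leave alone. Origin at the centre of its underside
Not all that is in view belongs to the job. Leave any blue look-alike of the slat3 alone. Leave any black look-alike of the slat1 alone.

How it is judged:
On the way, in this order (a step that is already met when the one before it is completed fails the run):
1. all slats are stacked crosswise on the mat and the canister stands upright on the drip plate (((z of slat1 in the frame of mat between 0.009 and 0.019 m and x of slat1 in the frame of mat between -0.016 and 0.016 m and (y of slat1 in the frame of mat between -0.06 and -0.03 m or y of slat1 in the frame of mat between 0.03 and 0.06 m) and angle between the x axis of slat1 and the x axis of mat, either way round below 0.16 rad and angle between the z axis of slat1 and the z axis of mat, either way round below 0.1 rad) or (z of slat1 in the frame of mat between 0.025 and 0.035 m and y of slat1 in the frame of mat between -0.016 and 0.016 m and (x of slat1 in the frame of mat between -0.06 and -0.03 m or x of slat1 in the frame of mat between 0.03 and 0.06 m) and angle between the x axis of slat1 and the y axis of mat, either way round below 0.16 rad and angle between the z axis of slat1 and the z axis of mat, either way round below 0.1 rad) or (z of slat1 in the frame of mat between 0.041 and 0.051 m and x of slat1 in the frame of mat between -0.016 and 0.016 m and (y of slat1 in the frame of mat between -0.06 and -0.03 m or y of slat1 in the frame of mat between 0.03 and 0.06 m) and angle between the x axis of slat1 and the x axis of mat, either way round below 0.16 rad and angle between the z axis of slat1 and the z axis of mat, either way round below 0.1 rad)) and ((z of slat2 in the frame of mat between 0.009 and 0.019 m and x of slat2 in the frame of mat between -0.016 and 0.016 m and (y of slat2 in the frame of mat between -0.06 and -0.03 m or y of slat2 in the frame of mat between 0.03 and 0.06 m) and angle between the x axis of slat2 and the x axis of mat, either way round below 0.16 rad and angle between the z axis of slat2 and the z axis of mat, either way round below 0.1 rad) or (z of slat2 in the frame of mat between 0.025 and 0.035 m and y of slat2 in the frame of mat between -0.016 and 0.016 m and (x of slat2 in the frame of mat between -0.06 and -0.03 m or x of slat2 in the frame of mat between 0.03 and 0.06 m) and angle between the x axis of slat2 and the y axis of mat, either way round below 0.16 rad and angle between the z axis of slat2 and the z axis of mat, either way round below 0.1 rad) or (z of slat2 in the frame of mat between 0.041 and 0.051 m and x of slat2 in the frame of mat between -0.016 and 0.016 m and (y of slat2 in the frame of mat between -0.06 and -0.03 m or y of slat2 in the frame of mat between 0.03 and 0.06 m) and angle between the x axis of slat2 and the x axis of mat, either way round below 0.16 rad and angle between the z axis of slat2 and the z axis of mat, either way round below 0.1 rad)) and ((z of slat3 in the frame of mat between 0.009 and 0.019 m and x of slat3 in the frame of mat between -0.016 and 0.016 m and (y of slat3 in the frame of mat between -0.06 and -0.03 m or y of slat3 in the frame of mat between 0.03 and 0.06 m) and angle between the x axis of slat3 and the x axis of mat, either way round below 0.16 rad and angle between the z axis of slat3 and the z axis of mat, either way round below 0.1 rad) or (z of slat3 in the frame of mat between 0.025 and 0.035 m and y of slat3 in the frame of mat between -0.016 and 0.016 m and (x of slat3 in the frame of mat between -0.06 and -0.03 m or x of slat3 in the frame of mat between 0.03 and 0.06 m) and angle between the x axis of slat3 and the y axis of mat, either way round below 0.16 rad and angle between the z axis of slat3 and the z axis of mat, either way round below 0.1 rad) or (z of slat3 in the frame of mat between 0.041 and 0.051 m and x of slat3 in the frame of mat between -0.016 and 0.016 m and (y of slat3 in the frame of mat between -0.06 and -0.03 m or y of slat3 in the frame of mat between 0.03 and 0.06 m) and angle between the x axis of slat3 and the x axis of mat, either way round below 0.16 rad and angle between the z axis of slat3 and the z axis of mat, either way round below 0.1 rad)) and ((z of slat4 in the frame of mat between 0.009 and 0.019 m and x of slat4 in the frame of mat between -0.016 and 0.016 m and (y of slat4 in the frame of mat between -0.06 and -0.03 m or y of slat4 in the frame of mat between 0.03 and 0.06 m) and angle between the x axis of slat4 and the x axis of mat, either way round below 0.16 rad and angle between the z axis of slat4 and the z axis of mat, either way round below 0.1 rad) or (z of slat4 in the frame of mat between 0.025 and 0.035 m and y of slat4 in the frame of mat between -0.016 and 0.016 m and (x of slat4 in the frame of mat between -0.06 and -0.03 m or x of slat4 in the frame of mat between 0.03 and 0.06 m) and angle between the x axis of slat4 and the y axis of mat, either way round below 0.16 rad and angle between the z axis of slat4 and the z axis of mat, either way round below 0.1 rad) or (z of slat4 in the frame of mat between 0.041 and 0.051 m and x of slat4 in the frame of mat between -0.016 and 0.016 m and (y of slat4 in the frame of mat between -0.06 and -0.03 m or y of slat4 in the frame of mat between 0.03 and 0.06 m) and angle between the x axis of slat4 and the x axis of mat, either way round below 0.16 rad and angle between the z axis of slat4 and the z axis of mat, either way round below 0.1 rad)) and ((z of slat5 in the frame of mat between 0.009 and 0.019 m and x of slat5 in the frame of mat between -0.016 and 0.016 m and (y of slat5 in the frame of mat between -0.06 and -0.03 m or y of slat5 in the frame of mat between 0.03 and 0.06 m) and angle between the x axis of slat5 and the x axis of mat, either way round below 0.16 rad and angle between the z axis of slat5 and the z axis of mat, either way round below 0.1 rad) or (z of slat5 in the frame of mat between 0.025 and 0.035 m and y of slat5 in the frame of mat between -0.016 and 0.016 m and (x of slat5 in the frame of mat between -0.06 and -0.03 m or x of slat5 in the frame of mat between 0.03 and 0.06 m) and angle between the x axis of slat5 and the y axis of mat, either way round below 0.16 rad and angle between the z axis of slat5 and the z axis of mat, either way round below 0.1 rad) or (z of slat5 in the frame of mat between 0.041 and 0.051 m and x of slat5 in the frame of mat between -0.016 and 0.016 m and (y of slat5 in the frame of mat between -0.06 and -0.03 m or y of slat5 in the frame of mat between 0.03 and 0.06 m) and angle between the x axis of slat5 and the x axis of mat, either way round below 0.16 rad and angle between the z axis of slat5 and the z axis of mat, either way round below 0.1 rad)) and ((z of slat6 in the frame of mat between 0.009 and 0.019 m and x of slat6 in the frame of mat between -0.016 and 0.016 m and (y of slat6 in the frame of mat between -0.06 and -0.03 m or y of slat6 in the frame of mat between 0.03 and 0.06 m) and angle between the x axis of slat6 and the x axis of mat, either way round below 0.16 rad and angle between the z axis of slat6 and the z axis of mat, either way round below 0.1 rad) or (z of slat6 in the frame of mat between 0.025 and 0.035 m and y of slat6 in the frame of mat between -0.016 and 0.016 m and (x of slat6 in the frame of mat between -0.06 and -0.03 m or x of slat6 in the frame of mat between 0.03 and 0.06 m) and angle between the x axis of slat6 and the y axis of mat, either way round below 0.16 rad and angle between the z axis of slat6 and the z axis of mat, either way round below 0.1 rad) or (z of slat6 in the frame of mat between 0.041 and 0.051 m and x of slat6 in the frame of mat between -0.016 and 0.016 m and (y of slat6 in the frame of mat between -0.06 and -0.03 m or y of slat6 in the frame of mat between 0.03 and 0.06 m) and angle between the x axis of slat6 and the x axis of mat, either way round below 0.16 rad and angle between the z axis of slat6 and the z axis of mat, either way round below 0.1 rad)) and angle between canister's own x axis and vertical below 0.12 rad and horizontal distance between canister_foot and plate below 0.036 m and height (world z) of canister_foot below 0.012 m and linear speed of each of slat1, slat2, slat3, slat4, slat5, slat6, canister below 0.03 m/s), for 0.2 s.
2. the fan lever stands straight up (value of joint fan_lever between 0.47 and 0.73 rad), for 0.2 s.
At the end, for the whole second after the job is handed in: slats flat on the mat in crosswise layers of two, each within 16 mm lengthwise and 15 mm sideways of its place 45 mm off centre, and 0.16 rad of square; canister upright within 0.12 rad, foot within 36 mm of the plate's centre; lever within 0.13 rad of straight up; all at rest (all of step 1 and all of step 2); the robot touches nothing.
It fails at once if the mug, dosing ring, tamper, spoon or jar is moved more than 30 mm (distance of any of mug, dosing_ring, tamper, spoon, jar from where it was at the start of the episode above 0.03 m).
Of slat1, slat2, slat3, slat4, slat5, slat6 only 4 to 6 are there at a start; the rules pass over those that are not, and their reading is None.
At some moment in a run one of canister may be knocked a few centimetres aside while the robot is not near it.
Once in a run the grip may slacken for a moment while it holds something.
It also fails if it takes over 210 s, if anything falls off the work surface, if the arm or the gripper's body presses on something with over 40 N, if the wrist force passes 120 N, or if a joint passes its speed limit or range.

## Working session

There is one attempt and no reset: what is moved stays moved. The work goes in short steps, Python scripts to look and compute and a tool call to move; the robot and the scene stay as the last step left them, time stands still between calls to the robot, and variables do not carry over. Pictures are saved under pics/ and viewed, at most 14 in all, crops included, and the job is handed in when it is done.

Besides the shell and the picture viewer there is one more tool, called after "Call:" by a JSON object that holds its "api" and its "payload". play_rows: Moves the arm, as the interface text tells. Its arguments: {"type":"object","properties":{"steps":{"type":"array"},"force":{"type":"number"}},"required":["steps"]}

```bash
mkdir -p pics; ls; cat > h.py <<'E'
import numpy as np, cv2
from plant import robot
from scipy.spatial.transform import Rotation as R
def model(n):
    m=robot.camera_model(n); f=210/np.tan(np.radians(m["vfov"])/2)
    A=np.array(m["attitude"],float)
    if A.shape==(3,): A=R.from_rotvec(A).as_matrix()
    return f,m["cx"],m["cy"],m["k1"],np.array(m["origin"]),A
def ray2plane(M,px,z):
    f,cx,cy,k1,o,A=M
    px=np.atleast_2d(px).astype(float)  # row,col
    d=np.c_[(px[:,1]-cx)/f,(px[:,0]-cy)/f]; u=d.copy()
    for _ in range(30): u=d/(1+k1*(u**2).sum(1,keepdims=True))
    w=np.c_[u,np.ones(len(u))]@A.T
    return o+w*((z-o[2])/w[:,2])[:,None]
def proj(M,P):
    f,cx,cy,k1,o,A=M
    c=(np.atleast_2d(P)-o)@A; u=c[:,:2]/c[:,2:]
    u=u*(1+k1*(u**2).sum(1,keepdims=True))
    return np.c_[u[:,1]*f+cy,u[:,0]*f+cx]
def rect(M,mask,z):
    """min area rect of mask on plane z: centre, (long, short), angle of long side"""
    c=max(cv2.findContours(mask.astype(np.uint8),cv2.RETR_EXTERNAL,cv2.CHAIN_APPROX_NONE)[0],key=cv2.contourArea)[:,0,::-1]
    P=ray2plane(M,c,z)[:,:2]
    (x,y),(w,h),a=cv2.minAreaRect((P*1000).astype(np.float32))
    if w<h: w,h,a=h,w,a+90
    return np.round([x,y,w,h],1),round((a+90)%180-90,1)
def save(n,f):
    im=robot.camera(n); cv2.imwrite(f"pics/{f}.png",im[:,:,::-1]); return im
E
python3 - <<'E'
from h import *
for n in ["scene","top"]:
    save(n,n+"0"); print(n,robot.camera_model(n))
print(robot.observe())
M=model("top")
for l,z in [("slat1",.024),("mat",.006),("drainer",.008),("canister",.05),("plate",.006),("fan_lever",.1),("mug",.075),("jar",.1),("tamper",.08),("dosing_ring",.024),("spoon",.01)]:
    for d in robot.silhouettes("top",l):
        print(l,round(d["conf"],2),np.round(d["pixel"]),rect(M,d["pixels"],z))
for l,z in [("canister_foot",.03),("canister",.03),("lever_pivot",.042),("fan_lever_tip",.11),("mat",0),("plate",0)]:
    for d in robot.tip_of("top",l): print(l,round(d["conf"],2),d["pixel"],ray2plane(M,d["pixel"],z))
E
```

```text
pics
scene {'vfov': 47.937531688272074, 'cx': 282.0793045989944, 'cy': 209.89594682301717, 'k1': -0.10401115450119464, 'origin': array([ 1.48685716, -0.66282359,  1.03868592]), 'attitude': array([-2.04590689, -0.99599425,  0.46333557])}
top {'vfov': 43.567120467395746, 'cx': 274.019250650854, 'cy': 199.3762204983524, 'k1': -0.059723525144710736, 'origin': array([0.2803743 , 0.09872171, 1.75479556]), 'attitude': array([-2.14449668,  2.15454398, -0.14952839])}
{'t': 0.1, 'qpos': array([-1.19999341e+00,  4.23806786e-01,  1.63061543e+00, -8.92855323e-06,
        1.08860550e+00, -1.89767177e-02]), 'dq': array([-0.00077998, -0.00061363, -0.00235602, -0.00154052,  0.00120729,
       -0.00059792]), 'tau': array([-4.59574949e-04, -5.58426762e+01, -2.82444799e+01,  3.05908634e-05,
        2.97301194e-03, -2.09546147e-05]), 'eef_pos': array([ 0.23734389, -0.57763921,  0.23059625]), 'tool_rot': array([-3.08073311e+00, -6.08128960e-01,  4.06547205e-04]), 'wrist_force': array([ 0.55871423, -0.51205208,  0.11950486]), 'moment': array([-0.00984955,  0.00903782,  0.01525165]), 'grip_force': 0.0, 'gri
[... 1598 characters left out ...]
er 0.82 [131. 270.] (array([739.3, 113.4,  57.5,  52.5]), -0.3)
dosing_ring 0.51 [148. 332.] (array([679.7, -69.3,  58.6,  24.4]), 51.2)
spoon 0.62 [251. 347.] (array([ 367. , -133.9,   50.1,   45.4]), 17.3)
canister_foot 0.91 [238.6, 386.2] [[ 0.38929329 -0.27047822  0.03      ]]
canister_foot 0.45 [222.2, 390.2] [[ 0.44337353 -0.28554189  0.03      ]]
canister 0.55 [221.3, 389.7] [[ 0.44636847 -0.28398201  0.03      ]]
lever_pivot 0.74 [193.2, 445.9] [[ 0.53765736 -0.47239384  0.042     ]]
fan_lever_tip 0.61 [201.7, 452.0] [[ 0.50002502 -0.4680035   0.11      ]]
mat 0.69 [210.4, 311.5] [[ 0.48748347 -0.02791574  0.        ]]
plate 0.83 [166.7, 386.4] [[ 0.63626686 -0.28595004  0.        ]]
```

View pics/top0.png

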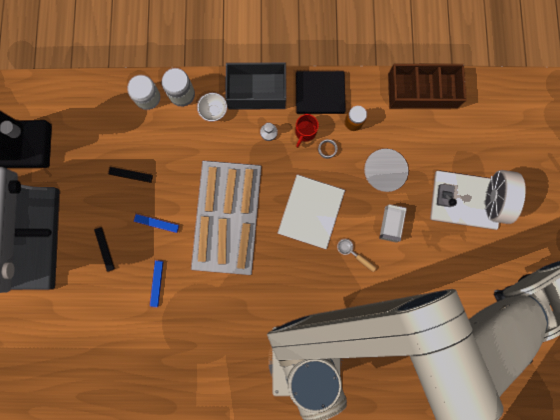

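View pics/scene0.png

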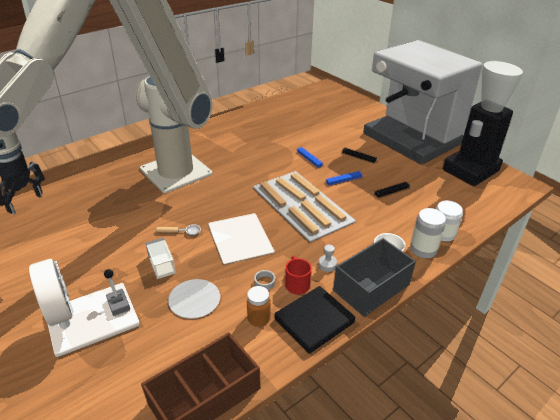

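The top view shows six bamboo slats on the board: upper row at columns 210/230/247 and row ~190, lower row at 203/222/244 and row ~243. The mat is at (310,212), the canister lies at (392,222) with its mouth towards +x, the plate is at (386,170), and the lever at (450,200) leans to −x. The blue and black bars are decoys.

Call:
{"api": "play_rows", "payload": {"steps": [0.05, 0.022, 0.036, 0.02, -0.047, 0.05, 0.022, 0.036, 0.02, -0.047, 0.05, 0.022, 0.036, 0.02, -0.047, 0.05, 0.022, 0.036, 0.02, -0.047, 0.05, 0.022, 0.036, 0.02, -0.047, 0.05, 0.022, 0.036, 0.02, -0.047, 0.05, 0.022, 0.036, 0.02, -0.047, 0.05, 0.022, 0.036, 0.02, -0.047, 0.05, 0.022, 0.036, 0.02, -0.047, 0.05, 0.022, 0.036, 0.02, -0.047], "force": 40}}

```text
t: 1.95
eef_pos: [0.458, -0.2164, 0.4324]
tool_rot: [3.139, -0.129, 0.001]
wrist_force: [1.1, 0.0, 0.8]
grip_width: 0.05
grip_force: 0.0
```

Call:
{"api": "play_rows", "payload": {"steps": [0.05, 0, 0.045, 0, 0, 0.05, 0, 0.045, 0, 0, 0.05, 0, 0.045, 0, 0, 0.05, 0, 0.045, 0, 0, 0.05, 0, 0.045, 0, 0, 0.05, 0, 0.045, 0, 0, 0.05, 0, 0.045, 0, 0, 0.05, 0, 0.045, 0, 0, 0.05, 0, 0.045, 0, 0, 0.05, 0, 0, 0, 0]}}

```text
t: 2.95
eef_pos: [0.457, 0.1913, 0.4312]
tool_rot: [-3.138, 0.118, 0.0]
wrist_force: [-0.5, -0.7, 0.3]
grip_width: 0.05
grip_force: 0.0
```

```bash
python3 - <<'E'
from h import *
o=robot.observe(); print(o["eef_pos"],o["qpos"],o["t"])
M=model("wrist"); print(M[4],M[5]@[0,0,1]); save("wrist","w1")
for l,z in [("slat1",.024),("drainer",.008),("mat",.006)]:
    for d in robot.silhouettes("wrist",l):
        print(l,round(d["conf"],2),np.round(d["pixel"]),rect(M,d["pixels"],z))
M=model("top");save("top","top1")
for l,z in [("slat1",.024),("mat",.006),("canister",.05)]:
    for d in robot.silhouettes("top",l):
        print(l,round(d["conf"],2),np.round(d["pixel"]),rect(M,d["pixels"],z))
E
```

```text
[0.45703165 0.19125229 0.43117353] [3.71430525e-01 4.50159728e-02 1.66226701e+00 1.44722419e-03
 1.43399253e+00 2.01705821e+00] 2.95
[0.52780635 0.18514558 0.5745916 ] [-0.27943393  0.02231167 -0.95990566]
slat1 0.98 [ 97. 206.] (array([562.7, 310.9, 148.4,  29.1]), -3.9)
slat1 0.96 [280. 139.] (array([258.6, 481. , 147.7,  32.8]), -5.5)
slat1 0.94 [208. 283.] (array([373.5, 202.1, 150.2,  26. ]), -7.2)
slat1 0.94 [ 97. 282.] (array([555.4, 191.1, 151.9,  25.7]), -5.4)
slat1 0.93 [84. 45.] (array([612.2, 572.1, 144.5,  29.4]), 78.6)
slat1 0.81 [205. 240.] (array([387.6, 271.8, 152.5,  29. ]), -0.7)
slat1 0.72 [236.  35.] (array([367.5, 653.2, 148.3,  43.8]), 18.9)
slat1 0.59 [102. 243.] (array([554.5, 248.2, 148.8,  26.7]), -6.4)
drainer 0.34 [129. 408.] (array([487.2, -22.8, 210.1, 170.4]), -18.4)
mat 0.55 [131. 410.] (array([487.3, -23.5, 211.9, 171.7]), -18.1)
slat1 0.93 [240. 201.] (array([391.6, 330.1, 145.8,  30.6]), -3.3)
slat1 0.9 [248. 105.] (array([360.1, 660.7, 144.8,  28. ]), 19.8)
slat1 0.83 [285. 158.] (array([247. , 484.7, 146.6,  28.4]), -5.7)
slat1 0.71 [234. 246.] (array([411.6, 193. ,  64.2,  27.4]), -7.0)
slat1 0.63 [222. 157.] (array([446. , 490.8, 155.5,  35.3]), 75.9)
slat1 0.62 [177. 130.] (array([609.6, 581.2, 150.5,  26.7]), 78.8)
slat1 0.4 [258. 224.] (array([330.5, 272.8,  36.1,  19.7]), 0.5)
slat1 0.38 [130. 304.] (array([761.3, -11.8, 108.7,  74.9]), -0.6)
mat 0.9 [211. 312.] (array([484. , -26.2, 213.4, 170.2]), -18.6)
canister 0.79 [219. 392.] (array([ 439.2, -288.2,  119.6,   74.9]), -11.7)
```

View pics/w1.png

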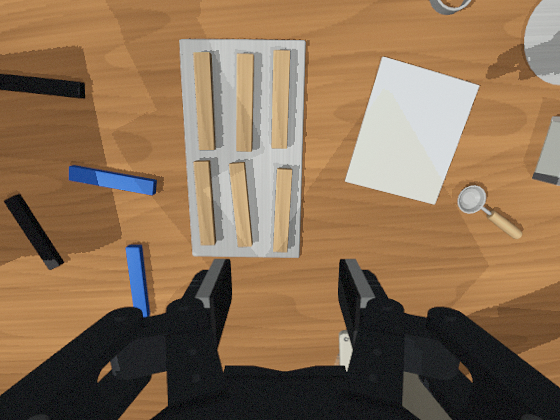

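The wrist view shows the two rows of three slats clearly: row ~100 at columns 205/243/281, and row ~205 at 205/240/283. The mat is at (412,131). I'll start with the slat at (0.555, 0.191).

Call:
{"api": "play_rows", "payload": {"steps": [0.044, 0.0122, 0, -0.046, -0.02, 0.044, 0.0122, 0, -0.046, 0, 0.044, 0.0122, 0, -0.046, 0, 0.044, 0.0122, 0, -0.046, 0, 0.044, 0.0122, 0, -0.046, 0, 0.044, 0.0122, 0, -0.046, 0, 0.044, 0.0122, 0, -0.046, 0, 0.044, 0.0122, 0, -0.046, 0, 0.044, 0, 0, -0.02, 0, 0.044, 0, 0, 0, 0]}}

```text
t: 4.35
eef_pos: [0.5532, 0.1853, 0.04]
tool_rot: [3.135, -0.16, -0.01]
wrist_force: [-0.7, 0.2, 1.3]
grip_width: 0.0436
grip_force: 0.0
```

```bash
python3 - <<'E'
from h import *
o=robot.observe(); print(o["eef_pos"],o["qpos"][5]); M=model("wrist"); save("wrist","w2")
for d in robot.silhouettes("wrist","slat1"): print(round(d["conf"],2),np.round(d["pixel"]),rect(M,d["pixels"],.024))
E
```

```text
[0.55316024 0.18525434 0.03996371] 1.9753135259718744
0.96 [208. 163.] (array([577.7, 243.8, 104.8,  30.5]), -6.7)
0.82 [229.  50.] (array([569. , 307.5, 136.9,  36.6]), -4.4)
0.75 [401. 157.] (array([464.7, 274.7,  33.6,  15.1]), -48.2)
0.58 [227. 274.] (array([556.5, 191. , 149.1,  26.1]), -6.2)
```

View pics/w2.png

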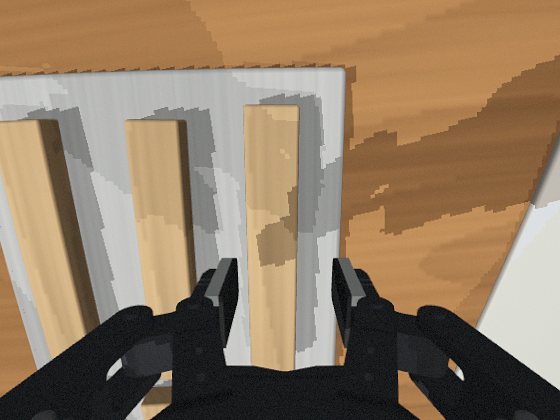

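Wrist view: the slat (columns 245–298) sits left of the finger centre (~287), so I shift +y by 6 mm, then descend and grasp.

Call:
{"api": "play_rows", "payload": {"steps": [0.044, 0.003, 0.006, 0, 0, 0.044, 0, 0, -0.014, 0, 0.044, 0, 0, -0.013, 0, 0.044, 0, 0, 0, 0, 0.02, 0, 0, 0, 0, 0.02, 0, 0, 0, 0, 0.02, 0, 0, 0, 0, 0.02, 0, 0, 0, 0], "force": 60}}

```text
t: 5.25
eef_pos: [0.5582, 0.1929, 0.0165]
tool_rot: [-3.138, 0.157, -0.001]
wrist_force: [-0.2, -0.1, 0.7]
grip_width: 0.024
grip_force: 58.9
```

Call:
{"api": "play_rows", "payload": {"steps": [0.02, 0, 0, 0.03, 0, 0.02, 0, 0, 0.045, 0, 0.02, -0.0124, -0.037, 0, -0.031, 0.02, -0.0124, -0.037, 0, -0.031, 0.02, -0.0124, -0.037, 0, -0.031, 0.02, -0.0124, -0.037, 0, -0.031, 0.02, -0.0124, -0.037, 0, -0.031, 0.02, -0.0124, -0.037, 0, -0.031, 0.02, -0.0124, -0.037, 0, -0.031, 0.02, 0, 0, 0, 0]}}

```text
t: 6.25
eef_pos: [0.4697, -0.0693, 0.0914]
tool_rot: [3.1, -0.504, -0.001]
wrist_force: [-0.4, -0.6, -0.0]
grip_width: 0.0241
grip_force: 59.2
```

```bash
cat >> h.py <<'E'
def st():
    o=robot.observe(); y=R.from_rotvec(o["tool_rot"]).as_matrix()[:,1]
    a=(np.degrees(np.arctan2(y[1],y[0]))-90+90)%180-90
    print("t",round(o["t"],2),"tcp",np.round(o["eef_pos"]*1000,1),"yaw",round(a,1),"q",np.round(o["qpos"],2),"w",round(o["grip_width"]*1000,1),"F",round(o["grip_force"],1)); return o,a
E
python3 - <<'E'
from h import *
st(); M=model("wrist"); save("wrist","w3")
for l,z in [("slat1",.088),("mat",.006)]:
  for d in robot.silhouettes("wrist",l): print(l,round(d["conf"],2),np.round(d["pixel"]),rect(M,d["pixels"],z))
E
```

```text
t 6.25 tcp [469.7 -69.3  91.4] yaw -18.5 q [-0.17  0.44  2.04 -0.    0.66  1.72] w 24.1 F 59.2
slat1 0.75 [232. 288.] (array([476. , -72. , 133.9,  29. ]), -18.7)
slat1 0.74 [371.  10.] (array([455.4,  96.3,  46.6,  18.4]), -34.8)
slat1 0.63 [162. 186.] (array([509. , -49.8, 126.7, 108.9]), -18.6)
mat 0.72 [161. 186.] (array([494.4, -26.1, 195.3, 170.9]), -18.4)
```

View pics/w3.png

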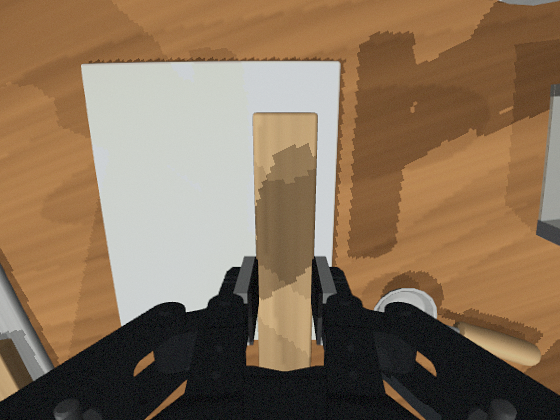

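The slat is held square over the near-right half of the mat. Lowering it and releasing.

Call:
{"api": "play_rows", "payload": {"steps": [0.02, 0.002, 0.002, -0.03, 0, 0.02, 0, 0, -0.03, 0, 0.02, 0, 0, -0.012, 0, 0.02, 0, 0, -0.003, 0, 0.02, 0, 0, 0, 0, 0.044, 0, 0, 0, 0, 0.044, 0, 0, 0, 0, 0.044, 0, 0, 0.01, 0, 0.044, 0, 0, 0.04, 0, 0.044, 0, 0, 0.04, 0]}}

```text
t: 7.4
eef_pos: [0.4726, -0.0641, 0.1077]
tool_rot: [-3.102, 0.496, 0.002]
wrist_force: [0.5, 0.5, -0.0]
grip_width: 0.0441
grip_force: 0.0
```

Call:
{"api": "play_rows", "payload": {"steps": [0.044, 0.0116, 0.0449, 0, 0.03, 0.044, 0.0116, 0.0449, 0, 0.03, 0.044, 0.0116, 0.0449, 0, 0.03, 0.044, 0.0116, 0.0449, 0, 0.03, 0.044, 0.0116, 0.0449, 0, 0.03, 0.044, 0.0116, 0.0449, 0, 0.03, 0.044, 0.0116, 0.0449, 0, 0.03, 0.044, 0, 0, -0.04, 0, 0.044, 0, 0, -0.015, 0, 0.044, 0, 0, 0, 0]}}

```text
t: 8.4
eef_pos: [0.5521, 0.2489, 0.0495]
tool_rot: [3.134, -0.168, -0.008]
wrist_force: [-0.3, -0.1, -0.5]
grip_width: 0.0438
grip_force: 0.0
```

```bash
python3 - <<'E'
from h import *
st(); M=model("wrist"); save("wrist","w4")
for d in robot.silhouettes("wrist","slat1"): print(round(d["conf"],2),np.round(d["pixel"]),rect(M,d["pixels"],.024))
M=model("top"); save("top","t4")
for d in robot.silhouettes("top","slat1"): print(round(d["conf"],2),np.round(d["pixel"]),rect(M,d["pixels"],.022))
E
```

```text
t 8.4 tcp [552.1 248.9  49.5] yaw -6.2 q [ 0.4   0.65  1.76 -0.    0.74  2.08] w 43.8 F 0.0
0.87 [197. 164.] (array([578.8, 309.6, 118.2,  30.3]), -4.7)
0.75 [222. 282.] (array([555.8, 248.8, 149.7,  26.6]), -6.7)
0.65 [391. 400.] (array([445.7, 182.7,  19.8,   3.8]), 3.9)
0.58 [390. 163.] (array([463.5, 337.9,  34.3,  12.6]), -17.5)
0.47 [390.   6.] (array([472.4, 446.7,  14.7,   6.7]), -60.2)
0.44 [367. 279.] (array([473.8, 260.7,   5. ,   2.3]), 83.8)
0.95 [285. 157.] (array([246.6, 484.8, 146.8,  28.6]), -6.0)
0.77 [247. 106.] (array([358.3, 658.9, 147.9,  29.8]), 19.1)
0.67 [220. 154.] (array([443.8, 492.4, 150.2,  25.5]), 74.0)
0.63 [215. 323.] (array([469.2, -64.5, 149.2,  28.5]), -18.5)
0.62 [232. 202.] (array([416. , 330.3, 103. ,  27.5]), -3.6)
```

Call:
{"api": "play_rows", "payload": {"steps": [0.044, 0.003, 0, -0.018, 0, 0.044, 0, 0, -0.015, 0, 0.044, 0, 0, 0, 0, 0.02, 0, 0, 0, 0, 0.02, 0, 0, 0, 0, 0.02, 0, 0, 0, 0, 0.02, 0, 0, 0, 0]}}

```text
t: 9.3
eef_pos: [0.5579, 0.2504, 0.019]
tool_rot: [-3.137, 0.168, -0.001]
wrist_force: [-0.7, 0.6, 3.7]
grip_width: 0.0242
grip_force: 59.3
```

Call:
{"api": "play_rows", "payload": {"steps": [0.02, 0, 0, 0.03, 0, 0.02, 0, 0, 0.045, 0, 0.02, -0.0093, -0.0384, 0, -0.035, 0.02, -0.0093, -0.0384, 0, -0.035, 0.02, -0.0093, -0.0384, 0, -0.035, 0.02, -0.0093, -0.0384, 0, -0.035, 0.02, -0.0093, -0.0384, 0, -0.035, 0.02, -0.0093, -0.0384, 0, -0.035, 0.02, 0, 0, -0.03, 0, 0.02, 0, 0, 0, 0]}}

```text
t: 10.3
eef_pos: [0.4996, 0.0187, 0.0615]
tool_rot: [3.101, -0.5, -0.007]
wrist_force: [0.0, 0.5, -0.6]
grip_width: 0.0238
grip_force: 59.2
```

Call:
{"api": "play_rows", "payload": {"steps": [0.02, 0, 0, -0.028, 0, 0.02, 0, 0, -0.012, 0, 0.02, 0, 0, -0.004, 0, 0.02, 0, 0, 0, 0, 0.044, 0, 0, 0, 0, 0.044, 0, 0, 0, 0, 0.044, 0, 0, 0.01, 0, 0.044, 0, 0, 0.04, 0, 0.044, 0, 0, 0.04, 0]}}

```text
t: 11.2
eef_pos: [0.501, 0.0198, 0.1106]
tool_rot: [3.102, -0.496, -0.003]
wrist_force: [0.8, -0.4, -0.2]
grip_width: 0.0441
grip_force: 0.0
```

Call:
{"api": "play_rows", "payload": {"steps": [0.044, 0.0088, 0.0415, 0, 0.035, 0.044, 0.0088, 0.0415, 0, 0.035, 0.044, 0.0088, 0.0415, 0, 0.035, 0.044, 0.0088, 0.0415, 0, 0.035, 0.044, 0.0088, 0.0415, 0, 0.035, 0.044, 0.0088, 0.0415, 0, 0.035, 0.044, 0.0088, 0.0415, 0, 0.035, 0.044, 0, 0, -0.04, 0, 0.044, 0, 0, -0.015, 0, 0.044, 0, 0, 0, 0]}}

```text
t: 12.2
eef_pos: [0.5609, 0.3088, 0.0522]
tool_rot: [3.136, -0.113, -0.008]
wrist_force: [-0.2, -0.7, 0.7]
grip_width: 0.0441
grip_force: 0.0
```

```bash
python3 - <<'E'
from h import *
st(); M=model("wrist"); save("wrist","w5")
for d in robot.silhouettes("wrist","slat1")[:3]: print(round(d["conf"],2),np.round(d["pixel"]),rect(M,d["pixels"],.024))
M=model("top"); save("top","t5")
for d in robot.silhouettes("top","slat1"): print(round(d["conf"],2),np.round(d["pixel"]),rect(M,d["pixels"],.022))
E
```

```text
t 12.2 tcp [560.9 308.8  52.2] yaw -4.1 q [ 0.48  0.68  1.68 -0.    0.79  2.13] w 44.1 F 0.0
0.96 [225. 280.] (array([563.2, 312.8, 149.6,  26.9]), -4.6)
0.69 [387.  16.] (array([480.6, 501.4,  32.2,  14.8]), -56.7)
0.6 [417. 436.] (array([431.9, 211.7,  10. ,   9.9]), 83.5)
0.92 [216. 323.] (array([467.8, -63.6, 146.2,  25.4]), -18.1)
0.92 [251. 107.] (array([359.9, 660.6, 152.4,  34. ]), 19.8)
0.75 [223. 154.] (array([444.5, 490. , 150.6,  26.1]), 75.2)
0.61 [208. 299.] (array([495.8,  18.3, 150.4,  31.5]), -20.2)
0.46 [296. 153.] (array([205.1, 490.5,  64. ,  28. ]), -9.2)
```

Call:
{"api": "play_rows", "payload": {"steps": [0.044, 0.002, 0.003, -0.02, 0, 0.044, 0, 0, -0.017, 0, 0.044, 0, 0, 0, 0, 0.02, 0, 0, 0, 0, 0.02, 0, 0, 0, 0, 0.02, 0, 0, 0, 0, 0.02, 0, 0, 0, 0, 0.02, 0, 0, 0.03, 0, 0.02, 0, 0, 0.045, 0, 0.02, 0, 0, 0.01, 0]}}

```text
t: 13.4
eef_pos: [0.5679, 0.3148, 0.1072]
tool_rot: [-3.136, 0.113, -0.01]
wrist_force: [1.0, 1.2, 0.4]
grip_width: 0.0237
grip_force: 59.1
```

Call:
{"api": "play_rows", "payload": {"steps": [0.02, -0.0038, -0.039, 0, 0.148, 0.02, -0.0038, -0.039, 0, 0.148, 0.02, -0.0038, -0.039, 0, 0.148, 0.02, -0.0038, -0.039, 0, 0.148, 0.02, -0.0038, -0.039, 0, 0.148, 0.02, -0.0038, -0.039, 0, 0.148, 0.02, -0.0038, -0.039, 0, 0.148, 0.02, -0.0038, -0.039, 0, 0.148, 0.02, -0.0038, -0.039, 0, 0.148, 0.02, 0, 0, 0, 0]}}

```text
t: 14.4
eef_pos: [0.5305, -0.041, 0.1022]
tool_rot: [2.538, 1.85, -0.001]
wrist_force: [0.7, 0.6, -0.1]
grip_width: 0.0237
grip_force: 59.2
```

```bash
python3 - <<'E'
from h import *
st(); M=model("wrist"); save("wrist","w6")
for l,z in [("slat1",.022),("mat",.006)]:
  for d in robot.silhouettes("wrist",l): print(l,round(d["conf"],2),np.round(d["pixel"]),rect(M,d["pixels"],z))
E
```

```text
t 14.4 tcp [530.5 -41.  102.2] yaw 72.2 q [-0.1   0.48  1.92 -0.    0.75  0.21] w 23.7 F 59.2
slat1 0.64 [264. 177.] (array([450.3, -53.6, 101.7,  31.7]), -18.2)
slat1 0.59 [150. 182.] (array([477.5,  28.5, 102.6,  27.8]), -19.1)
slat1 0.57 [229. 289.] (array([522.1, -67.7, 202.4,  42.9]), 71.9)
mat 0.6 [189. 193.] (array([487.2, -23.5, 211.8, 170.8]), -18.3)
```

View pics/w6.png

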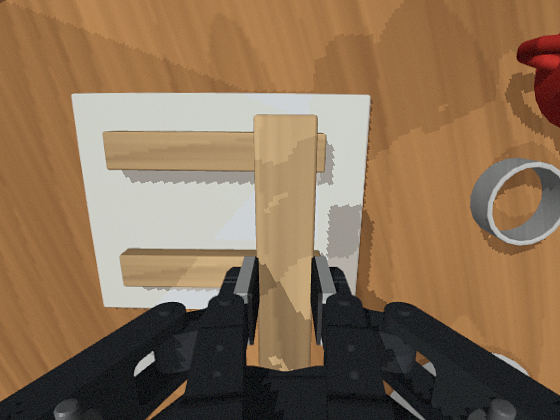

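The third slat is held across the two bottom slats (rows ~150 and ~265), with the ring clear at right. Lowering in steps and watching the force.

Call:
{"api": "play_rows", "payload": {"steps": [0.02, 0, 0.003, -0.035, 0, 0.02, 0, 0, -0.022, 0, 0.02, 0, 0, -0.006, 0, 0.02, 0, 0, 0, 0]}}

```text
t: 14.95
eef_pos: [0.5307, -0.0333, 0.0386]
tool_rot: [-2.538, -1.849, 0.002]
wrist_force: [0.7, -0.6, -0.3]
grip_width: 0.0238
grip_force: 59.2
```

Call:
{"api": "play_rows", "payload": {"steps": [0.02, 0, -0.003, -0.003, 0, 0.02, 0, 0, 0, 0]}}

```text
t: 15.15
eef_pos: [0.5319, -0.0374, 0.0371]
tool_rot: [2.539, 1.848, 0.002]
wrist_force: [0.4, -0.7, -0.2]
grip_width: 0.0238
grip_force: 59.2
```

Call:
{"api": "play_rows", "payload": {"steps": [0.02, 0, 0, -0.003, 0, 0.02, 0, 0, 0, 0]}}

```text
t: 15.35
eef_pos: [0.5314, -0.0374, 0.0336]
tool_rot: [2.54, 1.848, 0.001]
wrist_force: [0.2, 0.3, -0.1]
grip_width: 0.0238
grip_force: 59.2
```

Call:
{"api": "play_rows", "payload": {"steps": [0.02, 0, 0, -0.002, 0, 0.02, 0, 0, 0, 0, 0.044, 0, 0, 0, 0, 0.044, 0, 0, 0, 0, 0.044, 0, 0, 0.01, 0, 0.044, 0, 0, 0.045, 0, 0.044, 0, 0, 0.025, 0]}}

```text
t: 16.05
eef_pos: [0.5318, -0.0374, 0.1136]
tool_rot: [2.539, 1.848, 0.002]
wrist_force: [0.9, -0.1, -0.2]
grip_width: 0.0439
grip_force: 0.0
```

Call:
{"api": "play_rows", "payload": {"steps": [0.044, -0.0159, 0.0238, 0, -0.1377, 0.044, -0.0159, 0.0238, 0, -0.1377, 0.044, -0.0159, 0.0238, 0, -0.1377, 0.044, -0.0159, 0.0238, 0, -0.1377, 0.044, -0.0159, 0.0238, 0, -0.1377, 0.044, -0.0159, 0.0238, 0, -0.1377, 0.044, -0.0159, 0.0238, 0, -0.1377, 0.044, -0.0159, 0.0238, 0, -0.1377, 0.044, -0.0159, 0.0238, 0, -0.1377, 0.044, -0.0159, 0.0238, 0, -0.1377]}}

```text
t: 17.05
eef_pos: [0.3716, 0.2016, 0.112]
tool_rot: [-3.135, 0.195, -0.001]
wrist_force: [0.3, -0.2, 0.8]
grip_width: 0.044
grip_force: 0.0
```

Call:
{"api": "play_rows", "payload": {"steps": [0.044, 0, 0, -0.035, 0, 0.044, 0, 0, -0.02, 0, 0.044, 0, 0, 0, 0]}}

```text
t: 17.35
eef_pos: [0.3707, 0.2002, 0.0551]
tool_rot: [3.134, -0.185, -0.005]
wrist_force: [-0.6, 0.3, 0.3]
grip_width: 0.0436
grip_force: 0.0
```

```bash
python3 - <<'E'
from h import *
st(); M=model("wrist"); save("wrist","w7")
for d in robot.silhouettes("wrist","slat1")[:4]: print(round(d["conf"],2),np.round(d["pixel"]),rect(M,d["pixels"],.024))
M=model("top"); save("top","t7")
for d in robot.silhouettes("top","slat1"): print(round(d["conf"],2),np.round(d["pixel"]),rect(M,d["pixels"],.022))
E
```

```text
t 17.35 tcp [370.7 200.2  55.1] yaw -6.7 q [ 0.47  0.46  2.16 -0.    0.52  2.16] w 43.6 F 0.0
0.88 [194. 153.] (array([399.7, 270.1, 126.6,  31. ]), -0.6)
0.72 [214.  50.] (array([395.5, 331. , 150.2,  36.9]), -3.6)
0.7 [ 77. 550.] (array([453.9,  59.3,  54.4,  19.1]), 4.5)
0.56 [224. 279.] (array([372.6, 202.4, 150.3,  26.6]), -7.6)
0.93 [224. 155.] (array([443.8, 489.7, 155.4,  32.6]), 73.3)
0.75 [241. 202.] (array([393.3, 331.2, 148.8,  31.9]), -1.9)
0.66 [282. 157.] (array([246.6, 485. , 141.1,  28.5]), -6.2)
0.65 [226. 219.] (array([441. , 268.9,  33.3,  23.2]), 0.4)
0.61 [176. 128.] (array([609.8, 582.3, 151.5,  28.6]), 78.8)
0.61 [248. 106.] (array([359.9, 660.3, 148.4,  30.1]), 19.8)
0.58 [196. 314.] (array([529.4, -41.8, 151.7,  32. ]), 71.7)
0.3 [132. 268.] (array([755.2, 113.9,  61.1,  59.5]), 89.7)
```

Call:
{"api": "play_rows", "payload": {"steps": [0.044, 0.001, 0.002, -0.02, 0, 0.044, 0, 0, -0.019, 0, 0.044, 0, 0, 0, 0, 0.02, 0, 0, 0, 0, 0.02, 0, 0, 0, 0, 0.02, 0, 0, 0, 0, 0.02, 0, 0, 0, 0]}}

```text
t: 18.25
eef_pos: [0.3738, 0.2028, 0.0185]
tool_rot: [-3.135, 0.186, -0.002]
wrist_force: [-1.9, -2.0, 7.9]
grip_width: 0.0237
grip_force: 59.7
```

Call:
{"api": "play_rows", "payload": {"steps": [0.02, 0, 0, 0.03, 0, 0.02, 0, 0, 0.045, 0, 0.02, 0, 0, 0.01, 0]}}

```text
t: 18.55
eef_pos: [0.3753, 0.2037, 0.1062]
tool_rot: [-3.133, 0.186, -0.009]
wrist_force: [0.5, 0.2, -0.0]
grip_width: 0.0237
grip_force: 59.2
```

Call:
{"api": "play_rows", "payload": {"steps": [0.02, 0.0072, -0.0212, 0, 0.138, 0.02, 0.0072, -0.0212, 0, 0.138, 0.02, 0.0072, -0.0212, 0, 0.138, 0.02, 0.0072, -0.0212, 0, 0.138, 0.02, 0.0072, -0.0212, 0, 0.138, 0.02, 0.0072, -0.0212, 0, 0.138, 0.02, 0.0072, -0.0212, 0, 0.138, 0.02, 0.0072, -0.0212, 0, 0.138, 0.02, 0.0072, -0.0212, 0, 0.138, 0.02, 0.0072, -0.0212, 0, 0.138]}}

```text
t: 19.55
eef_pos: [0.4453, -0.0103, 0.1024]
tool_rot: [2.532, 1.86, 0.0]
wrist_force: [-0.2, -0.3, -1.6]
grip_width: 0.0232
grip_force: 59.2
```

Call:
{"api": "play_rows", "payload": {"steps": [0.02, 0, 0, -0.02, 0, 0.02, 0, 0, 0, 0]}}

```text
t: 19.75
eef_pos: [0.444, -0.0099, 0.0811]
tool_rot: [-2.537, -1.849, 0.003]
wrist_force: [-0.1, 0.6, -0.1]
grip_width: 0.0236
grip_force: 59.2
```

```bash
python3 - <<'E'
from h import *
st(); M=model("wrist"); save("wrist","w8")
for l,z in [("slat1",.038),("mat",.006)]:
  for d in robot.silhouettes("wrist",l): print(l,round(d["conf"],2),np.round(d["pixel"]),rect(M,d["pixels"],z))
E
```

```text
t 19.75 tcp [444.   -9.9  81.1] yaw 72.2 q [-0.05  0.43  2.11  0.    0.61  0.26] w 23.6 F 59.2
slat1 0.96 [233. 286.] (array([440.6, -20.2, 170.6,  35.7]), 71.6)
slat1 0.76 [283. 378.] (array([482.7, -54.6,  45.1,  29.6]), -18.0)
slat1 0.73 [159. 357.] (array([502.4,  21.7,  57. ,  25.4]), -17.5)
slat1 0.67 [206. 437.] (array([531.2, -29.3, 129.3,  32.1]), 72.1)
mat 0.81 [194. 359.] (array([487.5, -23.1, 210.6, 169.6]), -18.9)
```

Call:
{"api": "play_rows", "payload": {"steps": [0.02, 0, 0, -0.03, 0, 0.02, 0, 0, -0.014, 0, 0.02, 0, 0, -0.005, 0, 0.02, 0, 0, 0, 0, 0.044, 0, 0, 0, 0, 0.044, 0, 0, 0, 0, 0.044, 0, 0, 0.01, 0, 0.044, 0, 0, 0.045, 0, 0.044, 0, 0, 0.025, 0]}}

```text
t: 20.8
eef_pos: [0.4458, -0.0094, 0.116]
tool_rot: [2.536, 1.852, 0.002]
wrist_force: [0.8, 0.7, 0.1]
grip_width: 0.044
grip_force: 0.0
```

Call:
{"api": "play_rows", "payload": {"steps": [0.044, -0.0062, 0.0312, 0, -0.14, 0.044, -0.0062, 0.0312, 0, -0.14, 0.044, -0.0062, 0.0312, 0, -0.14, 0.044, -0.0062, 0.0312, 0, -0.14, 0.044, -0.0062, 0.0312, 0, -0.14, 0.044, -0.0062, 0.0312, 0, -0.14, 0.044, -0.0062, 0.0312, 0, -0.14, 0.044, -0.0062, 0.0312, 0, -0.14, 0.044, -0.0062, 0.0312, 0, -0.14, 0.044, 0, 0, -0.03, 0]}}

```text
t: 21.8
eef_pos: [0.3921, 0.2765, 0.0869]
tool_rot: [-3.135, 0.001, -0.013]
wrist_force: [1.1, 0.5, -0.1]
grip_width: 0.0439
grip_force: 0.0
```

Call:
{"api": "play_rows", "payload": {"steps": [0.044, 0, 0, -0.025, 0, 0.044, 0, 0, 0, 0]}}

```text
t: 22.0
eef_pos: [0.3877, 0.2707, 0.0571]
tool_rot: [3.139, 0.003, -0.005]
wrist_force: [-1.0, 0.9, 0.4]
grip_width: 0.0436
grip_force: 0.0
```

```bash
python3 - <<'E'
from h import *
st(); M=model("wrist"); save("wrist","w9")
for d in robot.silhouettes("wrist","slat1")[:4]: print(round(d["conf"],2),np.round(d["pixel"]),rect(M,d["pixels"],.024))
M=model("top"); save("top","t9")
for d in robot.silhouettes("top","slat1"): print(round(d["conf"],2),np.round(d["pixel"]),rect(M,d["pixels"],.022))
E
```

```text
t 22.0 tcp [387.7 270.7  57.1] yaw 0.1 q [0.58 0.5  2.06 0.   0.59 2.15] w 43.6 F 0.0
0.8 [169.  20.] (array([433.2, 416.8,  28.4,  21.7]), -13.3)
0.78 [361.   7.] (array([303.7, 454.9,  69.7,  14.4]), -16.1)
0.67 [196. 172.] (array([405.9, 333.4, 130. ,  29.3]), -3.6)
0.59 [225. 281.] (array([388.5, 272.7, 150.5,  26.5]), -0.7)
0.94 [222. 156.] (array([444.3, 488.7, 153.3,  29.7]), 75.9)
0.92 [250. 107.] (array([360.3, 659.7, 148.1,  30. ]), 19.1)
0.87 [178. 132.] (array([609.6, 580.2, 147.3,  27.2]), 77.6)
0.75 [214. 322.] (array([472.3, -63. ,  64.9,  32.9]), -14.8)
0.73 [196. 314.] (array([528.5, -42.6, 147.4,  29.9]), 71.1)
0.67 [208. 300.] (array([501.4,  16.2,  57.3,  22.1]), -18.9)
0.58 [285. 159.] (array([246.7, 484.4, 146.5,  29.9]), -5.2)
0.57 [223. 308.] (array([441.8, -12.5, 148.4,  28.5]), 71.2)
```

Call:
{"api": "play_rows", "payload": {"steps": [0.044, 0.001, 0.002, -0.02, 0, 0.044, 0, 0, -0.02, 0, 0.044, 0, 0, 0, 0, 0.02, 0, 0, 0, 0, 0.02, 0, 0, 0, 0, 0.02, 0, 0, 0, 0, 0.02, 0, 0, 0, 0]}}

```text
t: 22.9
eef_pos: [0.391, 0.2737, 0.0197]
tool_rot: [-3.141, -0.002, -0.002]
wrist_force: [-1.5, -1.7, 7.0]
grip_width: 0.0236
grip_force: 59.4
```

Call:
{"api": "play_rows", "payload": {"steps": [0.02, 0, 0, 0.03, 0, 0.02, 0, 0, 0.055, 0]}}

```text
out of range: row 2 has 0.055, outside -0.05 to 0.05
```

Call:
{"api": "play_rows", "payload": {"steps": [0.02, 0, 0, 0.03, 0, 0.02, 0, 0, 0.05, 0, 0.02, 0.0106, -0.0424, 0, -0.0386, 0.02, 0.0106, -0.0424, 0, -0.0386, 0.02, 0.0106, -0.0424, 0, -0.0386, 0.02, 0.0106, -0.0424, 0, -0.0386, 0.02, 0.0106, -0.0424, 0, -0.0386, 0.02, 0.0106, -0.0424, 0, -0.0386, 0.02, 0.0106, -0.0424, 0, -0.0386, 0.02, 0.0106, -0.0424, 0, -0.0386]}}

```text
t: 23.9
eef_pos: [0.4757, -0.0677, 0.0993]
tool_rot: [-3.104, 0.484, -0.002]
wrist_force: [0.6, 1.1, -0.7]
grip_width: 0.0237
grip_force: 59.1
```

Call:
{"api": "play_rows", "payload": {"steps": [0.02, 0, 0, 0, 0]}}

```text
t: 24.0
eef_pos: [0.4774, -0.0701, 0.0996]
tool_rot: [3.103, -0.49, 0.007]
wrist_force: [0.3, 0.7, -0.6]
grip_width: 0.0236
grip_force: 59.2
```

```bash
python3 - <<'E'
from h import *
st(); M=model("wrist"); save("wrist","w10")
for l,z in [("slat1",.038),("mat",.006)]:
  for d in robot.silhouettes("wrist",l): print(l,round(d["conf"],2),np.round(d["pixel"]),rect(M,d["pixels"],z))
E
```

```text
t 24.0 tcp [477.4 -70.1  99.6] yaw -17.9 q [-0.17  0.43  2.03 -0.    0.68  1.71] w 23.6 F 59.2
slat1 0.81 [166. 186.] (array([538.5, -17.5, 102.2,  26.9]), 71.7)
slat1 0.69 [216. 157.] (array([503.3,   9.7,  57.9,  29.7]), -17.6)
slat1 0.62 [287. 162.] (array([459.8,  20.5,  81.6,  31.6]), 72.6)
mat 0.55 [131. 212.] (array([521.3, -35.9, 170.2, 138.9]), 71.5)
mat 0.29 [233. 286.] (array([446.4, -60.9, 212.4,  44.4]), -18.6)
```

Call:
{"api": "play_rows", "payload": {"steps": [0.02, -0.002, 0.003, -0.03, 0, 0.02, 0, 0, -0.014, 0, 0.02, 0, 0, -0.004, 0, 0.02, 0, 0, 0, 0]}}

```text
t: 24.55
eef_pos: [0.4725, -0.0614, 0.0504]
tool_rot: [-3.105, 0.478, 0.002]
wrist_force: [0.6, -1.0, -0.2]
grip_width: 0.0235
grip_force: 59.2
```

Call:
{"api": "play_rows", "payload": {"steps": [0.02, 0.001, -0.003, -0.001, 0, 0.02, 0, 0, 0, 0, 0.044, 0, 0, 0, 0, 0.044, 0, 0, 0, 0, 0.044, 0, 0, 0.01, 0, 0.044, 0, 0, 0.045, 0, 0.044, 0, 0, 0.01, 0]}}

```text
t: 25.25
eef_pos: [0.4762, -0.0661, 0.1178]
tool_rot: [3.104, -0.481, 0.008]
wrist_force: [1.1, 0.5, -0.1]
grip_width: 0.0443
grip_force: 0.0
```

Call:
{"api": "play_rows", "payload": {"steps": [0.044, -0.0088, 0.0441, 0, 0.0285, 0.044, -0.0088, 0.0441, 0, 0.0285, 0.044, -0.0088, 0.0441, 0, 0.0285, 0.044, -0.0088, 0.0441, 0, 0.0285, 0.044, -0.0088, 0.0441, 0, 0.0285, 0.044, -0.0088, 0.0441, 0, 0.0285, 0.044, -0.0088, 0.0441, 0, 0.0285, 0.044, -0.0088, 0.0441, 0, 0.0285, 0.044, -0.0088, 0.0441, 0, 0.0285, 0.044, 0, 0, -0.03, 0]}}

```text
t: 26.25
eef_pos: [0.3972, 0.3382, 0.0877]
tool_rot: [-3.133, 0.071, -0.013]
wrist_force: [0.1, -0.4, 0.3]
grip_width: 0.0442
grip_force: 0.0
```

Call:
{"api": "play_rows", "payload": {"steps": [0.044, 0, 0, -0.025, 0, 0.044, 0, 0, 0, 0]}}

```text
t: 26.45
eef_pos: [0.393, 0.3302, 0.0572]
tool_rot: [3.137, -0.078, -0.006]
wrist_force: [0.3, -0.7, 0.3]
grip_width: 0.0441
grip_force: 0.0
```

```bash
python3 - <<'E'
from h import *
st(); M=model("wrist"); save("wrist","w11")
for d in robot.silhouettes("wrist","slat1")[:4]: print(round(d["conf"],2),np.round(d["pixel"]),rect(M,d["pixels"],.024))
M=model("top"); save("top","t11")
for d in robot.silhouettes("top","slat1"): print(round(d["conf"],2),np.round(d["pixel"]),rect(M,d["pixels"],.05))
for d in robot.silhouettes("top","canister"): print(round(d["conf"],2),np.round(d["pixel"]),rect(M,d["pixels"],.05))
E
```

```text
t 26.45 tcp [393.  330.2  57.2] yaw -2.9 q [ 0.68  0.54  1.97 -0.    0.64  2.3 ] w 44.1 F 0.0
0.95 [174.  68.] (array([440.7, 448.2,  73.7,  28.5]), 74.5)
0.85 [344.  62.] (array([332.9, 478.1,  32. ,  10.2]), -55.1)
0.8 [221. 272.] (array([396.1, 335.6, 150.2,  26.8]), -3.2)
0.87 [223. 304.] (array([447.2,   7.7,  99.8,  26.9]), 71.2)
0.8 [206. 300.] (array([497.2,  17.2,  63.7,  26.9]), -18.8)
0.74 [216. 324.] (array([469. , -64.8, 147.9,  24.7]), -19.2)
0.73 [196. 312.] (array([531.3, -20.2, 100.5,  29.4]), 71.0)
0.69 [282. 158.] (array([247.6, 478.1, 144.7,  28. ]), -5.1)
0.66 [179. 130.] (array([604.7, 574.8, 148.3,  32.1]), 78.3)
0.6 [250. 107.] (array([358.9, 650.6, 143.7,  28.6]), 19.5)
0.58 [223. 152.] (array([446.8, 499.2, 123. ,  30.9]), 75.9)
0.98 [223. 391.] (array([ 438.6, -287.9,  115.7,   69. ]), -11.6)
```

Call:
{"api": "play_rows", "payload": {"steps": [0.044, 0.002, 0.004, -0.02, 0, 0.044, 0, 0, -0.02, 0, 0.044, 0, 0, 0, 0, 0.02, 0, 0, 0, 0, 0.02, 0, 0, 0, 0, 0.02, 0, 0, 0, 0, 0.02, 0, 0, 0, 0]}}

```text
t: 27.4
eef_pos: [0.3976, 0.3355, 0.0207]
tool_rot: [-3.14, 0.08, -0.002]
wrist_force: [-0.1, -1.7, 7.7]
grip_width: 0.0231
grip_force: 59.5
```

Call:
{"api": "play_rows", "payload": {"steps": [0.02, 0, 0, 0.03, 0, 0.02, 0, 0, 0.05, 0, 0.02, 0.0132, -0.0394, 0, -0.033, 0.02, 0.0132, -0.0394, 0, -0.033, 0.02, 0.0132, -0.0394, 0, -0.033, 0.02, 0.0132, -0.0394, 0, -0.033, 0.02, 0.0132, -0.0394, 0, -0.033, 0.02, 0.0132, -0.0394, 0, -0.033, 0.02, 0.0132, -0.0394, 0, -0.033, 0.02, 0.0132, -0.0394, 0, -0.033]}}

```text
t: 28.4
eef_pos: [0.5032, 0.0182, 0.1]
tool_rot: [-3.102, 0.495, -0.002]
wrist_force: [0.2, 1.3, -1.3]
grip_width: 0.023
grip_force: 59.0
```

Call:
{"api": "play_rows", "payload": {"steps": [0.02, 0, 0, 0, 0, 0.02, 0, 0, 0, 0]}}

```text
t: 28.6
eef_pos: [0.5028, 0.0191, 0.0997]
tool_rot: [-3.102, 0.496, -0.001]
wrist_force: [-0.2, 0.1, -1.0]
grip_width: 0.0232
grip_force: 59.1
```

Target z ≈ 0.0205 + 0.031 = 0.0515.

Call:
{"api": "play_rows", "payload": {"steps": [0.02, 0, 0, -0.03, 0, 0.02, 0, 0, -0.014, 0, 0.02, 0, 0, -0.004, 0, 0.02, 0, 0, 0, 0, 0.02, 0, 0, 0, 0]}}

```text
t: 29.1
eef_pos: [0.5025, 0.0207, 0.0516]
tool_rot: [-3.103, 0.491, 0.0]
wrist_force: [0.2, -0.3, 0.0]
grip_width: 0.023
grip_force: 59.1
```

Call:
{"api": "play_rows", "payload": {"steps": [0.044, 0, 0, 0, 0, 0.044, 0, 0, 0, 0, 0.044, 0, 0, 0.01, 0, 0.044, 0, 0, 0.045, 0, 0.06, 0, 0, 0.045, 0, 0.06, 0, 0, 0.045, 0, 0.08, 0, -0.045, 0.045, 0, 0.08, 0, -0.045, 0.045, 0, 0.08, 0, -0.045, 0.045, 0, 0.08, 0, -0.045, 0, 0]}}

```text
t: 30.1
eef_pos: [0.5049, -0.1325, 0.3088]
tool_rot: [3.102, -0.49, 0.016]
wrist_force: [0.4, 0.6, -0.1]
grip_width: 0.0799
grip_force: 0.0
```

```bash
python3 - <<'E'
from h import *
st(); M=model("wrist"); save("wrist","w12")
for l,z in [("slat1",.05),("mat",.006),("canister",.058),("plate",.006)]:
  for d in robot.silhouettes("wrist",l): print(l,round(d["conf"],2),np.round(d["pixel"]),rect(M,d["pixels"],z))
for l in ["canister_foot","canister","plate"]:
  for d in robot.tip_of("wrist",l): print(l,round(d["conf"],2),ray2plane(M,d["pixel"],0 if l=="plate" else .029))
E
```

```text
t 30.1 tcp [ 504.9 -132.5  308.8] yaw -18.0 q [-0.28  0.18  1.78  0.    1.17  1.6 ] w 79.9 F 0.0
slat1 0.93 [220. 243.] (array([470.9, -65.6, 153.4,  28.5]), -18.4)
slat1 0.87 [213. 173.] (array([501.2,  19.1, 151. ,  31. ]), -18.4)
slat1 0.85 [180. 214.] (array([533.1, -39.3,  60.4,  28.7]), 73.4)
slat1 0.81 [214. 190.] (array([5.006e+02, 3.000e-01, 5.840e+01, 1.180e+01]), -18.4)
slat1 0.57 [248. 216.] (array([451.1, -12.6,  61.6,  28. ]), 72.2)
mat 0.57 [196. 218.] (array([486.8, -24. , 210.4, 169.6]), -18.4)
canister 0.61 [184. 414.] (array([ 446.2, -283. ,  116.5,   75.6]), -12.1)
canister 0.49 [ 19. 113.] (array([723.5,  -2.1, 102.3,  64.8]), 70.2)
plate 0.69 [ 50. 367.] (array([ 616.9, -278.7,  147. ,  125.8]), 72.9)
plate 0.52 [ 21. 186.] (array([702.3, -80.1,  69.5,  59.8]), 27.9)
canister_foot 0.89 [[ 0.39046811 -0.27927948  0.029     ]]
canister_foot 0.72 [[0.50327578 0.01487067 0.029     ]]
canister 0.88 [[ 0.44211085 -0.28898801  0.029     ]]
plate 0.61 [[ 0.62664551 -0.28025873  0.        ]]
```

View pics/w12.png

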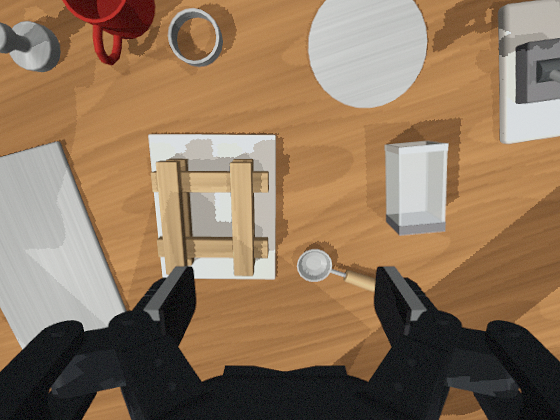

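The wrist view shows three neat crosswise layers on the mat (~(213,205)). The canister lies at (417,188) with its grey foot toward the near side and its mouth toward +x, and the plate is at (368,45). Next is the canister.

Call:
{"api": "play_rows", "payload": {"steps": [0.085, -0.0053, -0.0266, -0.033, 0.0175, 0.085, -0.0053, -0.0266, -0.033, 0.0175, 0.085, -0.0053, -0.0266, -0.033, 0.0175, 0.085, -0.0053, -0.0266, -0.033, 0.0175, 0.085, -0.0053, -0.0266, -0.033, 0.0175, 0.085, -0.0053, -0.0266, -0.033, 0.0175, 0.085, 0, 0, 0, 0], "force": 25}}

```text
t: 31.2
eef_pos: [0.4682, -0.2905, 0.0999]
tool_rot: [-3.121, 0.33, 0.011]
wrist_force: [-0.0, 0.3, 0.0]
grip_width: 0.0852
grip_force: 0.0
```

```bash
python3 - <<'E'
from h import *
st(); M=model("wrist"); save("wrist","w13")
for l,z in [("canister",.058),("plate",.006)]:
  for d in robot.silhouettes("wrist",l): print(l,round(d["conf"],2),np.round(d["pixel"]),rect(M,d["pixels"],z))
for l in ["canister_foot","canister","plate"]:
  for d in robot.tip_of("wrist",l): print(l,round(d["conf"],2),ray2plane(M,d["pixel"],0 if l=="plate" else .029))
E
```

```text
t 31.2 tcp [ 468.2 -290.5   99.9] yaw -12.1 q [-0.58  0.51  1.87 -0.    0.77  1.2 ] w 85.2 F 0.0
canister 0.74 [261. 292.] (array([ 446.8, -291.4,  121.2,   60.1]), -12.2)
plate 0.61 [ 42. 219.] (array([ 587.1, -271.9,  146.7,   64.9]), 77.2)
canister 0.93 [[ 0.44470632 -0.29197389  0.029     ]]
```

View pics/w13.png

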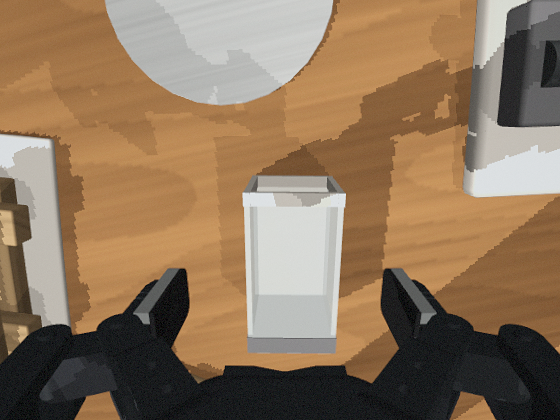

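The canister (columns 245–345) is nearly centred between the fingers. I shift slightly and descend to grip 85 mm from the foot.

Call:
{"api": "play_rows", "payload": {"steps": [0.085, 0.0065, -0.007, 0, 0, 0.085, 0, 0, -0.03, 0, 0.085, 0, 0, -0.03, 0, 0.085, 0, 0, -0.02, 0, 0.085, 0, 0, -0.006, 0, 0.085, 0, 0, 0, 0, 0.085, 0, 0, 0, 0]}}

```text
t: 32.2
eef_pos: [0.4782, -0.2982, 0.0194]
tool_rot: [3.124, -0.329, 0.003]
wrist_force: [-0.4, 0.3, 0.8]
grip_width: 0.0847
grip_force: 0.0
```

Call:
{"api": "play_rows", "payload": {"steps": [0.03, 0, 0, 0, 0, 0.03, 0, 0, 0, 0, 0.03, 0, 0, 0, 0, 0.03, 0, 0, 0, 0, 0.03, 0, 0, 0, 0]}}

```text
t: 32.7
eef_pos: [0.478, -0.2982, 0.0196]
tool_rot: [3.123, -0.329, 0.003]
wrist_force: [-1.1, 0.0, 5.9]
grip_width: 0.0577
grip_force: 26.9
```

Call:
{"api": "play_rows", "payload": {"steps": [0.085, 0, 0, 0, 0, 0.085, 0, 0, 0, 0, 0.085, -0.002, 0, -0.008, 0, 0.085, 0, 0, 0, 0, 0.03, 0, 0, 0, 0, 0.03, 0, 0, 0, 0, 0.03, 0, 0, 0, 0, 0.03, 0, 0, 0, 0, 0.03, 0, 0, 0, 0]}}

```text
t: 33.6
eef_pos: [0.4753, -0.2977, 0.0104]
tool_rot: [3.124, -0.329, 0.0]
wrist_force: [-0.2, 0.8, -0.2]
grip_width: 0.0574
grip_force: 27.3
```

Call:
{"api": "play_rows", "payload": {"steps": [0.03, 0, 0, 0.02, 0, 0.03, 0, 0, 0.03, 0, 0.03, 0, 0, 0.03, 0, 0.03, 0, 0, 0.03, 0, 0.03, 0, 0, 0.02, 0, 0.03, 0, 0, 0, 0]}}

```text
t: 34.2
eef_pos: [0.4768, -0.2987, 0.1432]
tool_rot: [3.122, -0.329, 0.008]
wrist_force: [0.7, 0.4, -1.6]
grip_width: 0.058
grip_force: 27.8
```

```bash
python3 - <<'E'
from h import *
st(); a=save("wrist","w14"); b=save("scene","s14")
c=np.hstack([cv2.resize(a,(400,300)),cv2.resize(b[180:380,20:287],(400,300))]); cv2.imwrite("pics/c14.png",c[:,:,::-1])
E
```

```text
t 34.2 tcp [ 476.8 -298.7  143.2] yaw -12.0 q [-0.58  0.45  1.83  0.    0.85  1.2 ] w 58.0 F 27.8
```

View pics/c14.png

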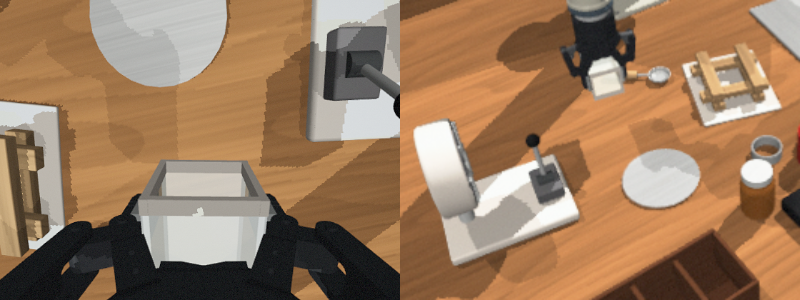

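The canister is held with its mouth outward and partly drooped. I'll estimate its tilt from the rim corners.

```bash
python3 - <<'E'
from h import *
M=model("wrist"); f,cx,cy,k1,o,A=M
px=np.array([[224,228],[224,350],[277,378],[277,197]],float) # far-left, far-right, near-right, near-left (row,col)
def norm(p):
    d=np.c_[(p[:,1]-cx)/f,(p[:,0]-cy)/f];u=d.copy()
    for _ in range(30): u=d/(1+k1*(u**2).sum(1,keepdims=True))
    return u
h=.029
obj=np.array([[-h,-h,0],[h,-h,0],[h,h,0],[-h,h,0]])
ok,rs,ts,err=cv2.solvePnPGeneric(obj,norm(px),np.eye(3),None,flags=cv2.SOLVEPNP_IPPE)
for r,t,e in zip(rs,ts,err):
    n=A@cv2.Rodrigues(r)[0]@[0,0,1]; c=o+A@t[:,0]; n=-n
    print("up-normal",n,"rim centre",c,"err",e*f,"tilt from vertical deg",np.degrees(np.arccos(n[2])), "foot",c-.11*n)
# plate circle
save("top","t14");Mt=model("top")
for d in robot.silhouettes("top","plate"):
    P=ray2plane(Mt,np.argwhere(d["pixels"]),.006)[:,:2]; print(d["conf"],P.mean(0),P.min(0),P.max(0))
E
```

```text
up-normal [ 0.97950534 -0.20027337 -0.02144446] rim centre [ 0.49656805 -0.30420749  0.16062266] err [0.8836276] tilt from vertical deg 91.2287710246786 foot [ 0.38882247 -0.28217742  0.16298155]
up-normal [-0.72591129  0.15482785  0.67013517] rim centre [ 0.49983526 -0.30469662  0.17989089] err [27.28249738] tilt from vertical deg 47.922501953209675 foot [ 0.57968551 -0.32172769  0.10617602]
0.85 [ 0.62491745 -0.28246797] [ 0.55137012 -0.35798252] [ 0.6967435  -0.20783737]
0.71 [ 0.52722138 -0.62434186] [ 0.42033418 -0.7598957 ] [ 0.62266893 -0.45316362]
```

The IPPE fit says the canister is still horizontal and held rigidly. I'll take it over the plate, then slacken the fingers slightly so the foot can swing down.

Call:
{"api": "play_rows", "payload": {"steps": [0.03, 0.0302, 0.0032, -0.01, 0, 0.03, 0.0302, 0.0032, -0.01, 0, 0.03, 0.0302, 0.0032, -0.01, 0, 0.03, 0.0302, 0.0032, -0.01, 0, 0.03, 0.0302, 0.0032, -0.01, 0, 0.03, 0, 0, 0, 0, 0.03, 0, 0, 0, 0], "force": 20}}

```text
t: 35.1
eef_pos: [0.6253, -0.2808, 0.088]
tool_rot: [-3.123, 0.327, 0.006]
wrist_force: [-0.3, -0.7, -0.6]
grip_width: 0.0576
grip_force: 27.7
```

Call:
{"api": "play_rows", "payload": {"steps": [0.057, 0, 0, 0, 0, 0.057, 0, 0, 0, 0, 0.057, 0, 0, 0, 0], "force": 20}}

```text
t: 35.4
eef_pos: [0.6256, -0.282, 0.0907]
tool_rot: [3.124, -0.33, 0.0]
wrist_force: [-0.5, 0.1, -1.1]
grip_width: 0.0574
grip_force: 27.7
```

```bash
python3 - <<'E'
from h import *
st(); save("wrist","w15"); save("scene","s15")
M=model("scene")
for l in ["canister","canister_foot"]:
  for d in robot.tip_of("scene",l)[:1]: print(l,d)
E
```

```text
t 35.4 tcp [ 625.6 -282.    90.7] yaw -12.1 q [-0.44  0.68  1.56 -0.    0.91  1.34] w 57.4 F 27.7
canister {'pixel': [264.7, 187.9], 'conf': 0.62}
canister_foot {'pixel': [253.1, 179.6], 'conf': 0.81}
```

Call:
{"api": "play_rows", "payload": {"steps": [0.0578, 0, 0, 0, 0, 0.0578, 0, 0, 0, 0]}}

```text
t: 35.8
eef_pos: [0.6263, -0.2817, 0.0905]
tool_rot: [3.124, -0.329, 0.0]
wrist_force: [-0.5, 0.1, -1.4]
grip_width: 0.0577
grip_force: 20.5
```

Call:
{"api": "play_rows", "payload": {"steps": [0.0582, 0, 0, 0, 0, 0.0582, 0, 0, 0, 0]}}

```text
t: 36.0
eef_pos: [0.6264, -0.2818, 0.0906]
tool_rot: [3.124, -0.329, 0.001]
wrist_force: [0.6, -0.3, 0.6]
grip_width: 0.0583
grip_force: 0.0
```

```bash
cat >> h.py <<'E'
def tilt():
    """silhouette of the canister in the scene view: tilt of its axis by matching projected box"""
    M=model("scene"); ds=robot.silhouettes("scene","canister"); o,a=st()
    y=R.from_rotvec(o["tool_rot"]).as_matrix(); G=o["eef_pos"]-.019*y[:,2]
    ax=np.array([np.cos(np.radians(a)),np.sin(np.radians(a)),0]); s=np.array([-ax[1],ax[0],0])
    for d in ds[:1]:
        best=[]
        for th in range(-20,121,5):   # mouth elevation
            t=np.radians(th); u=ax*np.cos(t)+np.array([0,0,np.sin(t)]); w=np.cross(u,s)
            P=[G+u*l+s*b*.029+w*c*.029 for l in(-.087,.023) for b in(-1,1) for c in(-1,1)]
            q=cv2.convexHull(proj(M,P)[:,::-1].astype(np.float32)); m=np.zeros((420,560),np.uint8); cv2.fillConvexPoly(m,q.astype(np.int32),1)
            m=m>0; p=d["pixels"]; best.append((round((m&p).sum()/(m|p).sum(),3),th))
        print(d["conf"],sorted(best)[::-1][:4])
E
python3 - <<'E'
from h import *
save("scene","s16"); tilt()
E
```

```text
t 36.1 tcp [ 626.4 -281.7   90.5] yaw -12.0 q [-0.44  0.68  1.56  0.    0.91  1.34] w 58.4 F 0.0
0.6 [(np.float64(0.697), 115), (np.float64(0.687), 120), (np.float64(0.685), 105), (np.float64(0.683), 100)]
```

```bash
python3 - <<'E'
from h import *
a=save("wrist","w17"); b=cv2.imread("pics/s16.png")[:,:,::-1]
c=np.hstack([cv2.resize(a,(400,300)),cv2.resize(b[200:335,110:290],(400,300))]); cv2.imwrite("pics/c17.png",c[:,:,::-1])
E
```

```text
(no output)
```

View pics/c17.png

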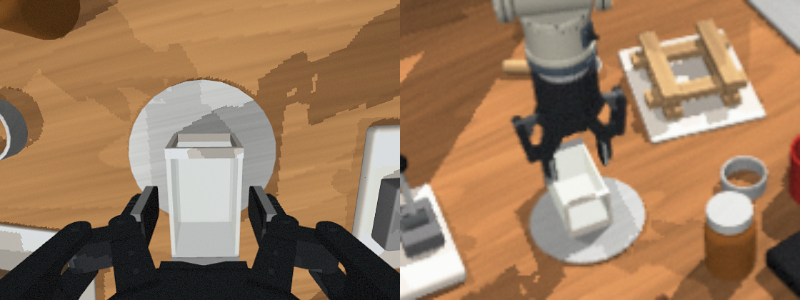

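It slipped out and now lies on the plate, mouth still toward +x. I'll re-locate it, regrip nearer the rim and slacken in finer steps.

Call:
{"api": "play_rows", "payload": {"steps": [0.085, 0, 0, 0.02, 0, 0.085, 0, 0, 0.02, 0, 0.085, 0, 0, 0.02, 0, 0.085, 0, 0, 0, 0]}}

```text
t: 36.55
eef_pos: [0.6281, -0.2826, 0.1536]
tool_rot: [3.123, -0.329, 0.008]
wrist_force: [1.4, -0.4, -0.0]
grip_width: 0.085
grip_force: 0.0
```

```bash
python3 - <<'E'
from h import *
st(); M=model("wrist"); save("wrist","w18")
for d in robot.silhouettes("wrist","canister"): print(round(d["conf"],2),np.round(d["pixel"]),rect(M,d["pixels"],.064))
for l in ["canister_foot","canister","plate"]:
  for d in robot.tip_of("wrist",l): print(l,round(d["conf"],2),ray2plane(M,d["pixel"],0 if l=="plate" else .034))
for d in robot.silhouettes("wrist","plate"): print(round(d["conf"],2),np.round(d["pixel"]),rect(M,d["pixels"],.006))
E
```

```text
t 36.55 tcp [ 628.1 -282.6  153.6] yaw -12.0 q [-0.44  0.6   1.53  0.    1.01  1.34] w 85.0 F 0.0
0.96 [245. 283.] (array([ 601.5, -278.2,  119.5,   58.9]), -11.2)
canister_foot 0.63 [[ 0.54335502 -0.26666615  0.034     ]]
canister_foot 0.34 [[ 0.69928251 -0.10576672  0.034     ]]
canister 0.61 [[ 0.5987675  -0.27523705  0.034     ]]
plate 0.29 [[ 0.50470284 -0.49946496  0.        ]]
```

View pics/w18.png

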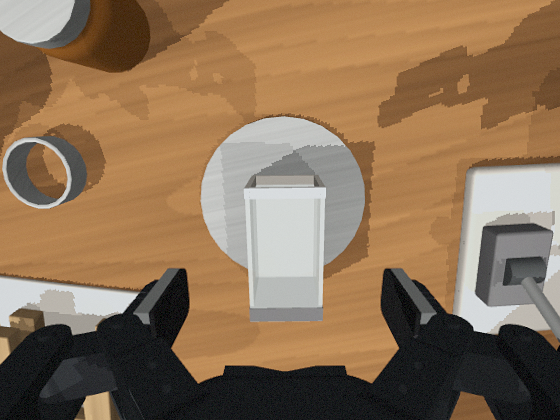

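The canister lies on the plate (columns 245–325, rows 180–320), square to the gripper.

Call:
{"api": "play_rows", "payload": {"steps": [0.085, 0.011, -0.003, -0.03, 0, 0.085, 0, 0, -0.04, 0, 0.085, 0, 0, -0.04, 0, 0.085, 0, 0, -0.02, 0, 0.085, 0, 0, -0.01, 0, 0.085, 0, 0, 0, 0, 0.085, 0, 0, 0, 0]}}

```text
t: 37.55
eef_pos: [0.6383, -0.2852, 0.0118]
tool_rot: [3.124, -0.329, 0.003]
wrist_force: [0.2, -0.3, 0.8]
grip_width: 0.0849
grip_force: 0.0
```

Call:
{"api": "play_rows", "payload": {"steps": [0.055, 0, 0, 0, 0, 0.055, 0, 0, 0, 0, 0.055, 0, 0, 0, 0, 0.055, 0, 0, 0, 0]}}

```text
t: 37.95
eef_pos: [0.6383, -0.2852, 0.0122]
tool_rot: [3.123, -0.329, 0.004]
wrist_force: [-0.9, -0.0, 6.7]
grip_width: 0.058
grip_force: 22.3
```

Call:
{"api": "play_rows", "payload": {"steps": [0.055, 0, 0, 0.02, 0, 0.055, 0, 0, 0.03, 0, 0.055, 0, 0, 0.02, 0, 0.055, 0, 0, 0.01, 0, 0.055, 0, 0, 0, 0, 0.055, 0, 0, 0, 0]}}

```text
t: 38.55
eef_pos: [0.6368, -0.2845, 0.0902]
tool_rot: [-3.124, 0.329, 0.001]
wrist_force: [0.2, -0.1, -1.8]
grip_width: 0.0578
grip_force: 22.4
```

```bash
python3 - <<'E'
from h import *
o,_=st(); print(o["moment"],o["wrist_force"])
E
```

```text
t 38.55 tcp [ 636.8 -284.5   90.2] yaw -12.0 q [-0.44  0.69  1.53  0.    0.92  1.34] w 57.8 F 22.4
[ 0.01293234 -0.03882125 -0.02259094] [ 0.24046065 -0.09748555 -1.79927703]
```

Call:
{"api": "play_rows", "payload": {"steps": [0.0579, 0, 0, 0, 0, 0.0579, 0, 0, 0, 0]}}

```text
t: 38.75
eef_pos: [0.6365, -0.2843, 0.089]
tool_rot: [-3.124, 0.329, 0.003]
wrist_force: [-0.0, -0.8, -2.4]
grip_width: 0.0578
grip_force: 10.8
```

Call:
{"api": "play_rows", "payload": {"steps": [0.05795, 0, 0, 0, 0, 0.05795, 0, 0, 0, 0]}}

```text
t: 38.95
eef_pos: [0.637, -0.2846, 0.0898]
tool_rot: [-3.124, 0.329, 0.001]
wrist_force: [0.3, -0.4, -1.4]
grip_width: 0.0582
grip_force: 7.9
```

```bash
python3 - <<'E'
from h import *
o,_=st(); print(o["moment"],o["wrist_force"])
E
```

```text
t 38.95 tcp [ 637.  -284.6   89.8] yaw -12.0 q [-0.44  0.69  1.53 -0.    0.92  1.34] w 58.2 F 7.9
[-0.03768595 -0.04965989  0.04218792] [ 0.30834774 -0.42192035 -1.39653115]
```

Call:
{"api": "play_rows", "payload": {"steps": [0.05799, 0, 0, 0, 0, 0.05799, 0, 0, 0, 0, 0.05799, 0, 0, 0, 0]}}

```text
t: 39.25
eef_pos: [0.6373, -0.2847, 0.0905]
tool_rot: [3.124, -0.329, 0.0]
wrist_force: [0.9, -0.0, -0.3]
grip_width: 0.0583
grip_force: 0.5
```

```bash
python3 - <<'E'
from h import *
o,_=st(); a=save("wrist","w19"); b=cv2.cvtColor(cv2.imread("pics/w18.png"),cv2.COLOR_BGR2RGB)
M=model("wrist")
for d in robot.silhouettes("wrist","canister")[:2]:
    p=np.argwhere(d["pixels"]); print(d["conf"],p.min(0),p.max(0),len(p))
E
```

```text
t 39.25 tcp [ 637.3 -284.7   90.5] yaw -12.0 q [-0.44  0.69  1.53  0.    0.92  1.34] w 58.3 F 0.5
0.73 [215 209] [361 359] 19934
```

```bash
python3 - <<'E'
from h import *
b=save("scene","s20"); a=cv2.cvtColor(cv2.imread("pics/w19.png"),cv2.COLOR_BGR2RGB)
c=np.hstack([cv2.resize(a,(400,300)),cv2.resize(b[200:335,110:290],(400,300))]); cv2.imwrite("pics/c20.png",c[:,:,::-1])
E
```

```text
(no output)
```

View pics/c20.png

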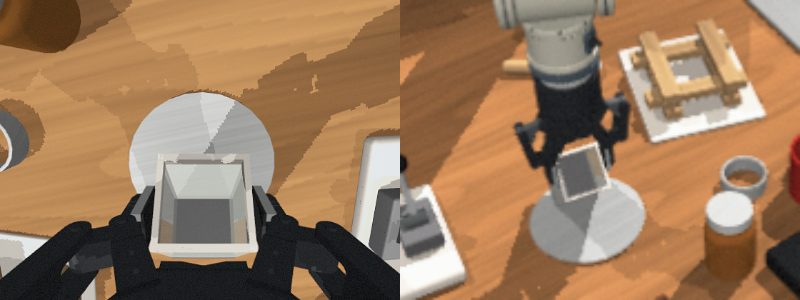

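It swung: the mouth now faces up, with the foot inside visible at (205,220). I regrip to hold it and measure the tilt.

Call:
{"api": "play_rows", "payload": {"steps": [0.05, 0, 0, 0, 0, 0.05, 0, 0, 0, 0]}}

```text
t: 39.6
eef_pos: [0.6374, -0.2847, 0.0906]
tool_rot: [3.124, -0.329, 0.0]
wrist_force: [0.6, 0.1, 1.0]
grip_width: 0.0576
grip_force: 22.4
```

```bash
cat >> h.py <<'E'
def pnp(px):
    f,cx,cy,k1,o,A=model("wrist"); px=np.array(px,float)
    d=np.c_[(px[:,1]-cx)/f,(px[:,0]-cy)/f];u=d.copy()
    for _ in range(30): u=d/(1+k1*(u**2).sum(1,keepdims=True))
    h=.029; obj=np.array([[-h,-h,0],[h,-h,0],[h,h,0],[-h,h,0]])
    ok,rs,ts,err=cv2.solvePnPGeneric(obj,u,np.eye(3),None,flags=cv2.SOLVEPNP_IPPE)
    for r,t,e in zip(rs,ts,err):
        n=-(A@cv2.Rodrigues(r)[0]@[0,0,1]); c=o+A@t[:,0]
        print("n",np.round(n,3),"rim",np.round(c,4),"err",e*f,"tilt",np.degrees(np.arccos(n[2])),"foot",np.round(c-.11*n,4))
E
python3 - <<'E'
from h import *
st(); a=save("wrist","w21")
for d in robot.silhouettes("wrist","canister")[:1]:
    c=max(cv2.findContours(d["pixels"].astype(np.uint8),0,1)[0],key=cv2.contourArea); e=cv2.approxPolyDP(cv2.convexHull(c),8,True)[:,0]; print(e.tolist())
cv2.imwrite("pics/c21.png",cv2.resize(a[200:380,190:380],(760,560) if 0 else (600,568))[:,:,::-1])
pnp([[217,221],[216,350],[360,360],[358,210]])
E
```

```text
t 39.6 tcp [ 637.4 -284.7   90.6] yaw -12.0 q [-0.44  0.69  1.53  0.    0.92  1.34] w 57.6 F 22.4
[[221, 216], [346, 216], [359, 349], [272, 361], [211, 352]]
n [ 0.504 -0.003  0.864] rim [ 0.6422 -0.2861  0.1116] err [1.62369882] tilt 30.2539028037182 foot [ 0.5868 -0.2858  0.0166]
n [ 0.409 -0.191  0.892] rim [ 0.6417 -0.2872  0.112 ] err [2.69337144] tilt 26.84611939180244 foot [ 0.5967 -0.2662  0.0139]
```

View pics/c21.png

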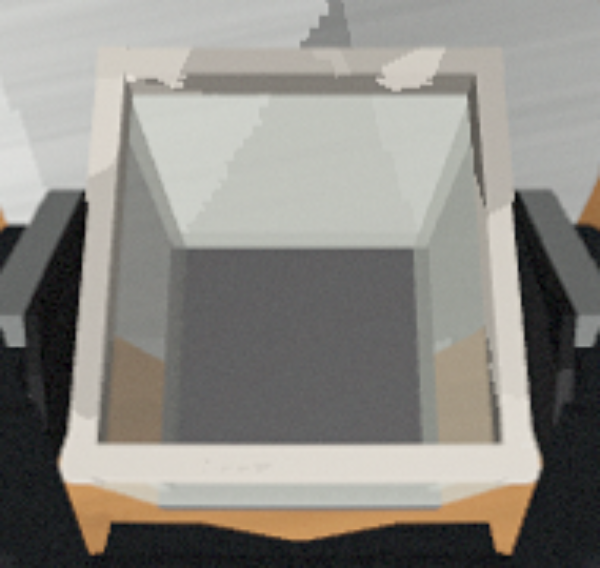

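The rim is about level with the pads, and the canister leans ~27° with its +x foot edge on the plate. Dragging the rim back in −x pivots it upright about that edge.

Call:
{"api": "play_rows", "payload": {"steps": [0.05, 0, 0, -0.002, 0, 0.05, -0.008, 0.0017, 0, 0, 0.05, -0.008, 0.0017, 0, 0, 0.05, 0, 0, 0, 0]}}

```text
t: 40.1
eef_pos: [0.6252, -0.2826, 0.092]
tool_rot: [3.122, -0.329, 0.016]
wrist_force: [3.6, -0.8, 10.1]
grip_width: 0.0574
grip_force: 24.6
```

```bash
cat >> h.py <<'E'
def rimlook(nm):
    o,_=st(); print(np.round(o["wrist_force"],1)); a=save("wrist",nm)
    # white rim mask hull corners
    g=a.astype(int); 
    for d in robot.silhouettes("wrist","canister")[:1]:
        c=max(cv2.findContours(d["pixels"].astype(np.uint8),0,1)[0],key=cv2.contourArea)
        print(d["conf"],cv2.approxPolyDP(cv2.convexHull(c),6,True)[:,0].tolist())
    cv2.imwrite(f"pics/c{nm}.png",cv2.resize(a[190:380,180:390],(630,570))[:,:,::-1])
E
python3 -c "
from h import *
rimlook('w22')"
```

```text
t 40.1 tcp [ 625.2 -282.6   92. ] yaw -12.0 q [-0.44  0.67  1.57  0.    0.89  1.34] w 57.4 F 24.6
[ 3.6 -0.8 10.1]
0.83 [[349, 213], [359, 350], [210, 350], [221, 212]]
```

Call:
{"api": "play_rows", "payload": {"steps": [0.05, -0.008, 0.0017, 0.001, 0, 0.05, -0.008, 0.0017, 0, 0, 0.05, 0, 0, 0, 0]}}

```text
t: 40.5
eef_pos: [0.61, -0.2795, 0.0941]
tool_rot: [3.121, -0.329, 0.019]
wrist_force: [5.8, 1.0, 16.8]
grip_width: 0.0573
grip_force: 27.1
```

```bash
python3 -c "
from h import *
rimlook('w23')"
```

```text
t 40.5 tcp [ 610.  -279.5   94.1] yaw -12.1 q [-0.45  0.65  1.61  0.    0.88  1.33] w 57.3 F 27.1
[ 5.8  1.  16.8]
0.83 [[352, 208], [359, 351], [211, 351], [217, 208]]
```

View pics/cw23.png

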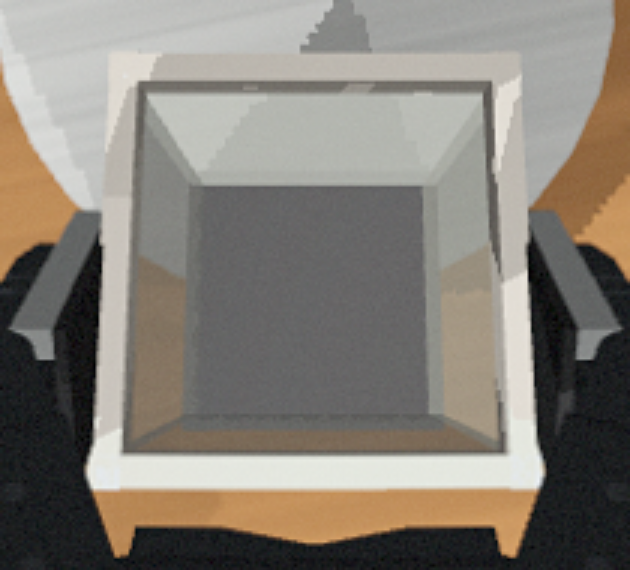

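```bash
python3 -c "
from h import *
pnp([[207.7,215.7],[207.7,354],[352.7,361.7],[352.7,208.7]])"
```

```text
n [ 0.591 -0.135  0.795] rim [ 0.6206 -0.2826  0.1184] err [1.41440595] tilt 37.33713769885884 foot [ 0.5556 -0.2678  0.0309]
n [ 0.262 -0.041  0.964] rim [ 0.6188 -0.2821  0.1199] err [2.89499436] tilt 15.386031419241718 foot [ 0.59   -0.2776  0.0138]
```

Call:
{"api": "play_rows", "payload": {"steps": [0.05, -0.006, 0.0013, 0.002, 0, 0.05, 0, 0, 0, 0]}}

```text
t: 40.8
eef_pos: [0.6027, -0.2778, 0.0949]
tool_rot: [3.122, -0.329, 0.014]
wrist_force: [3.7, 1.4, 14.0]
grip_width: 0.0574
grip_force: 27.0
```

Call:
{"api": "play_rows", "payload": {"steps": [0.05, -0.006, 0.0013, 0.001, 0, 0.05, -0.005, 0.001, 0, 0, 0.05, 0, 0, 0, 0]}}

```text
t: 41.1
eef_pos: [0.5908, -0.2752, 0.0952]
tool_rot: [3.122, -0.329, 0.01]
wrist_force: [1.2, 0.2, 10.5]
grip_width: 0.0578
grip_force: 27.2
```

```bash
python3 -c "
from h import *
rimlook('w24')"
```

```text
t 41.1 tcp [ 590.8 -275.2   95.2] yaw -12.0 q [-0.45  0.63  1.65  0.    0.86  1.33] w 57.8 F 27.2
[ 1.2  0.2 10.5]
0.74 [[355, 205], [359, 350], [211, 351], [212, 207]]
```

View pics/cw24.png

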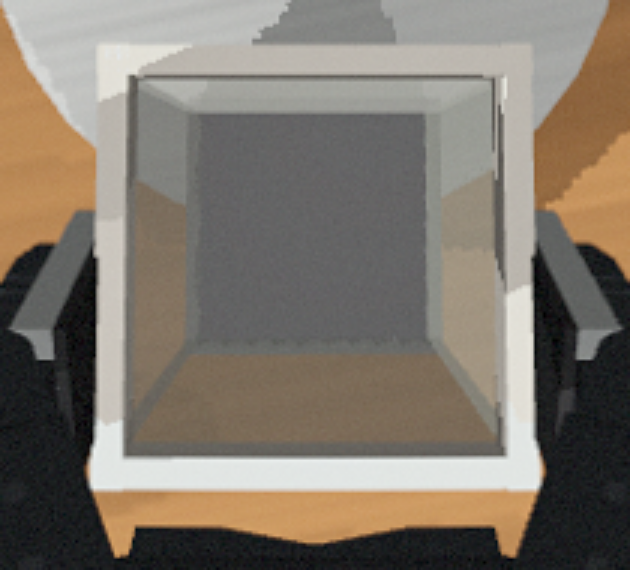

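I've used my picture quota, so I continue with numbers only. First, a PnP with the rim and inner-floor corners I read from this picture.

```bash
cat > pose.py <<'E'
from h import *
def fit(crop):
    f,cx,cy,k1,o,A=model("wrist"); q=np.array(crop,float)/3+[180,190]
    K=np.array([[f,0,cx],[0,f,cy],[0,0,1.]]); D=np.array([k1,0,0,0])
    h=.029;i=.026
    sq=lambda s,z:[[-s,-s,z],[s,-s,z],[s,s,z],[-s,s,z]]
    obj=np.array(sq(h,0)+sq(i,.107)) # z into the canister
    ok,r,t=cv2.solvePnP(obj,q,K,D,flags=cv2.SOLVEPNP_SQPNP); ok,r,t=cv2.solvePnP(obj,q,K,D,r,t,True)
    e=cv2.projectPoints(obj,r,t,K,D)[0][:,0]-q
    n=-A@cv2.Rodrigues(r)[0]@[0,0,1]; c=o+A@t[:,0]
    print("axis",n.round(3),"tilt",np.degrees(np.arccos(n[2])),"rim",c.round(4),"foot",(c-.11*n).round(4),"rms px",np.sqrt((e**2).mean()))
E
python3 - <<'E'
from pose import *
fit([[97,43],[532,43],[541,488],[90,488],[195,113],[427,113],[435,350],[190,350]])
E
```

```text
axis [ 0.379 -0.086  0.921] tilt 22.868041052451833 rim [ 0.6021 -0.2784  0.1226] foot [ 0.5604 -0.269   0.0213] rms px 2.177227899871941
```

```bash
sed -i 's/def fit(crop):/def fit(crop,dep=.107,i=.026):/; s/h=.029;i=.026/h=.029/; s/sq(i,.107)/sq(i,dep)/' pose.py; python3 - <<'E'
from pose import *
for dep in (.107,.104,.10,.095,.09):
  for i in (.026,.025):
    print(dep,i,end=" "); fit([[97,43],[532,43],[541,488],[90,488],[195,113],[427,113],[435,350],[190,350]],dep,i)
r=robot.camera("scene")
M=model("scene"); o=robot.observe()
for l in ["canister","canister_foot"]:
  for d in robot.tip_of("scene",l)[:2]: print(l,d,[ray2plane(M,d["pixel"],z)[0].round(3) for z in (.01,.03,.06)])
E
```

```text
0.107 0.026 axis [ 0.379 -0.086  0.921] tilt 22.868041052451833 rim [ 0.6021 -0.2784  0.1226] foot [ 0.5604 -0.269   0.0213] rms px 2.177227899871941
0.107 0.025 axis [ 0.38  -0.086  0.921] tilt 22.908283479528706 rim [ 0.6024 -0.2785  0.1231] foot [ 0.5606 -0.2691  0.0218] rms px 3.125647886871507
0.104 0.026 axis [ 0.378 -0.085  0.922] tilt 22.79185539437643 rim [ 0.602  -0.2784  0.1225] foot [ 0.5605 -0.269   0.021 ] rms px 1.8653360671226604
0.104 0.025 axis [ 0.379 -0.086  0.922] tilt 22.834065518557818 rim [ 0.6023 -0.2785  0.123 ] foot [ 0.5607 -0.2691  0.0216] rms px 2.818910085383824
0.1 0.026 axis [ 0.376 -0.085  0.923] tilt 22.682561430662204 rim [ 0.6019 -0.2784  0.1222] foot [ 0.5605 -0.269   0.0207] rms px 1.4445070246842897
0.1 0.025 axis [ 0.377 -0.085  0.922] tilt 22.727564323586467 rim [ 0.6022 -0.2785  0.1228] foot [ 0.5608 -0.2691  0.0213] rms px 2.400487333988173
0.095 0.026 axis [ 0.374 -0.085  0.924] tilt 22.53200364238338 rim [ 0.6017 -0.2784  0.1219] foot [ 0.5606 -0.269   0.0203] rms px 0.9248240578149488
0.095 0.025 axis [ 0.374 -0.085  0.923] tilt 22.580786628483764 rim [ 0.6021 -0.2784  0.1225] foot [ 0.5609 -0.2691  0.021 ] rms px 1.8636710882573788
0.09 0.026 axis [ 0.371 -0.085  0.925] tilt 22.363610924147647 rim [ 0.6015 -0.2783  0.1216] foot [ 0.5607 -0.269   0.0199] rms px 0.5056871605049839
0.09 0.025 axis [ 0.372 -0.085  0.924] tilt 22.416515899079574 rim [ 0.6019 -0.2784  0.1222] foot [ 0.561  -0.2691  0.0205] rms px 1.3172830181265482
canister {'pixel': [272.3, 185.6], 'conf': 0.79} [array([ 0.532, -0.251,  0.01 ]), array([ 0.55 , -0.259,  0.03 ]), array([ 0.578, -0.271,  0.06 ])]
canister {'pixel': [278.3, 185.8], 'conf': 0.27} [array([ 0.554, -0.263,  0.01 ]), array([ 0.572, -0.271,  0.03 ]), array([ 0.599, -0.283,  0.06 ])]
canister_foot {'pixel': [277.1, 186.4], 'conf': 0.69} [array([ 0.551, -0.259,  0.01 ]), array([ 0.569, -0.267,  0.03 ]), array([ 0.596, -0.279,  0.06 ])]
```

The tilt is 22.5° and the foot is near the plate's −x edge. I lift it, shift +x onto the plate, set it down and finish the pivot.

Call:
{"api": "play_rows", "payload": {"steps": [0.05, 0, 0, 0.015, 0, 0.05, 0, 0, 0.005, 0, 0.05, 0.023, -0.0047, 0, 0, 0.05, 0.023, -0.0047, 0, 0, 0.05, 0.023, -0.0047, 0, 0, 0.05, 0, 0, 0, 0, 0.05, 0, 0, -0.01, 0, 0.05, 0, 0, -0.008, 0, 0.05, 0, 0, 0, 0]}}

```text
t: 42.25
eef_pos: [0.657, -0.2884, 0.0943]
tool_rot: [3.124, -0.329, 0.001]
wrist_force: [0.5, 0.4, 3.0]
grip_width: 0.0573
grip_force: 27.0
```

Call:
{"api": "play_rows", "payload": {"steps": [0.05, 0, 0, -0.002, 0, 0.05, -0.008, 0.0017, -0.001, 0, 0.05, -0.008, 0.0017, -0.001, 0, 0.05, -0.008, 0.0017, -0.002, 0, 0.05, -0.007, 0.0015, -0.002, 0, 0.05, 0, 0, 0, 0]}}

```text
t: 42.85
eef_pos: [0.626, -0.2818, 0.0883]
tool_rot: [3.124, -0.33, 0.003]
wrist_force: [-2.2, 3.1, 13.8]
grip_width: 0.0575
grip_force: 30.5
```

```bash
cat > look.py <<'E'
from pose import *
import sys
o,_=st(); print("F",np.round(o["wrist_force"],1)); a=save("wrist",sys.argv[1])
# dark grey inner floor: low-saturation mid grey region inside the rim
g=a.astype(int); sat=g.max(2)-g.min(2); v=g.mean(2)
roi=np.zeros(v.shape,bool); roi[215:345,215:352]=1
for lo,hi in ((75,125),):
    m=((sat<14)&(v>lo)&(v<hi)&roi).astype(np.uint8); m=cv2.morphologyEx(m,cv2.MORPH_OPEN,np.ones((5,5)))
    n,l,s,c=cv2.connectedComponentsWithStats(m); k=1+s[1:,4].argmax(); print("floor x,y,w,h,area",s[k])
ds=robot.silhouettes("wrist","canister")
for d in ds[:1]:
    p=np.argwhere(d["pixels"]); print("sil",d["conf"],p.min(0),p.max(0))
E
python3 look.py w25; python3 - <<'E'
import cv2,numpy as np
a=cv2.imread("pics/w24.png")[:,:,::-1].astype(int); sat=a.max(2)-a.min(2); v=a.mean(2)
print("w24 column 283:",[(r,int(v[r,283]),int(sat[r,283])) for r in range(200,356,6)])
a=cv2.imread("pics/w25.png")[:,:,::-1].astype(int); sat=a.max(2)-a.min(2); v=a.mean(2)
print("w25 column 283:",[(r,int(v[r,283]),int(sat[r,283])) for r in range(196,356,4)])
E
```

```text
t 42.85 tcp [ 626.  -281.8   88.3] yaw -12.0 q [-0.44  0.68  1.56  0.    0.9   1.34] w 57.5 F 30.5
F [-2.2  3.1 13.8]
floor x,y,w,h,area [ 241  223   82   46 3674]
w24 column 283: [(200, 132, 1), (206, 183, 13), (212, 181, 12), (218, 164, 6), (224, 154, 6), (230, 101, 1), (236, 101, 2), (242, 100, 3), (248, 99, 3), (254, 99, 2), (260, 98, 1), (266, 98, 1), (272, 97, 1), (278, 98, 1), (284, 100, 2), (290, 99, 2), (296, 97, 3), (302, 94, 0), (308, 105, 30), (314, 102, 35), (320, 107, 35), (326, 105, 37), (332, 104, 36), (338, 99, 8), (344, 228, 5), (350, 227, 4)]
w25 column 283: [(196, 109, 2), (200, 106, 5), (204, 109, 2), (208, 121, 11), (212, 182, 12), (216, 181, 12), (220, 182, 12), (224, 96, 3), (228, 93, 0), (232, 95, 0), (236, 95, 0), (240, 96, 2), (244, 95, 3), (248, 92, 1), (252, 97, 2), (256, 98, 1), (260, 96, 1), (264, 96, 3), (268, 126, 4), (272, 147, 4), (276, 145, 2), (280, 145, 4), (284, 146, 4), (288, 145, 1), (292, 143, 5), (296, 147, 2), (300, 148, 5), (304, 147, 4), (308, 142, 3), (312, 126, 35), (316, 122, 33), (320, 123, 35), (324, 122, 35), (328, 122, 37), (332, 126, 35), (336, 123, 23), (340, 123, 11), (344, 123, 12), (348, 239, 6), (352, 236, 7)]
```

```bash
cat > tilt1.py <<'E'
from h import *
from scipy.optimize import least_squares
def solve(M,tcp,yaw,rows):  # rows: far outer, far inner, near inner, floor near
    a=np.array([np.cos(np.radians(yaw)),np.sin(np.radians(yaw)),0]); z=np.array([0,0,1.])
    def pts(p):
        t=p[2]; n=np.cos(t)*z+np.sin(t)*a; e=np.cos(t)*a-np.sin(t)*z
        c=np.array([tcp[0],tcp[1],0])+p[0]*a+p[1]*z
        return np.array([c+.029*e,c+.0245*e,c-.0245*e,c-.09*n-.026*e]),c-.11*n
    r=least_squares(lambda p:proj(M,pts(p)[0])[:,0]-rows,[.01,.12,.1],x_scale=[.01,.01,.1])
    print("tilt",np.degrees(r.x[2]).round(1),"rim dx,z",r.x[:2].round(4),"foot",pts(r.x)[1].round(4),"res",r.fun.round(1))
E
python3 - <<'E'
from tilt1 import *
import tilt1
f,cx,cy,k1,o,A=model("wrist"); t=robot.observe()["eef_pos"]
solve((f,cx,cy,k1,o+np.array([.5908,-.2752,.0952])-t,A),[.5908,-.2752,.0952],-12,[204.3,215,341.7,306.5])
solve((f,cx,cy,k1,o,A),t,-12,[210.5,222,346,267])
E
```

```text
tilt 22.5 rim dx,z [0.0111 0.1218] foot [ 0.5605 -0.2688  0.0201] res [-0.2  0.2 -0.   0. ]
tilt 4.7 rim dx,z [0.011  0.1223] foot [ 0.6281 -0.2822  0.0127] res [-0.5  0.5 -0.1  0. ]
```

Call:
{"api": "play_rows", "payload": {"steps": [0.05, -0.006, 0.0012, -0.001, 0, 0.05, 0, 0, 0, 0, 0.062, 0, 0, 0, 0, 0.07, 0, 0, 0, 0, 0.085, 0, 0, 0, 0, 0.085, 0, 0, 0, 0, 0.085, 0, 0, 0.03, 0, 0.085, 0, 0, 0.045, 0, 0.085, 0, 0, 0.045, 0, 0.085, 0, 0, 0.045, 0]}}

```text
t: 43.95
eef_pos: [0.6199, -0.2805, 0.2516]
tool_rot: [-3.124, 0.329, 0.001]
wrist_force: [1.1, -0.0, -0.6]
grip_width: 0.0851
grip_force: 0.0
```

```bash
python3 - <<'E'
from h import *
st(); M=model("wrist"); a=save("wrist","w26")
for d in robot.silhouettes("wrist","canister"):
    print(d["conf"],d["pixel"],[rect(M,d["pixels"],z) for z in (.116,.064)])
for l in ["canister_foot","canister","plate"]:
  for d in robot.tip_of("wrist",l)[:2]: print(l,round(d["conf"],2),ray2plane(M,d["pixel"],{"plate":0,"canister":.061}.get(l,.006)))
Ms=model("scene"); b=save("scene","s26")
p=robot.silhouettes("scene","canister")
for d in p[:2]:
    q=d["pixels"]; out=[]
    for nm,c,h,w,ya in [("up",(.628,-.2822),.116,.029,-12)]:
        y=np.radians(ya); R2=np.array([[np.cos(y),-np.sin(y)],[np.sin(y),np.cos(y)]])
        P=[np.r_[np.array(c)+R2@[i*w,j*w],z] for i in(-1,1) for j in(-1,1) for z in(.006,h)]
        m=np.zeros((420,560),np.uint8); cv2.fillConvexPoly(m,cv2.convexHull(proj(Ms,P)[:,::-1].astype(np.int32)),1); m=m>0
        print(nm,"IoU",(m&q).sum()/(m|q).sum(),d["conf"])
print([(r,int(a[r,283].mean())) for r in range(180,340,8)])
E
```

```text
t 43.95 tcp [ 619.9 -280.5  251.6] yaw -12.0 q [-0.44  0.49  1.48 -0.    1.18  1.34] w 85.1 F 0.0
0.62 [188.0, 281.8] [(array([ 628.8, -282.9,   70.7,   58.9]), -12.0), (array([ 617.5, -280.5,   83.8,   69.9]), -12.0)]
canister_foot 0.89 [[ 0.62609755 -0.27989164  0.006     ]]
canister 0.65 [[ 0.62341199 -0.28049848  0.061     ]]
canister 0.54 [[ 0.53991478 -0.46168236  0.061     ]]
up IoU 0.27867790019442645 0.62
[(180, 78), (188, 87), (196, 84), (204, 129), (212, 135), (220, 135), (228, 221), (236, 128), (244, 130), (252, 135), (260, 134), (268, 141), (276, 134), (284, 133), (292, 144), (300, 144), (308, 135), (316, 134), (324, 132), (332, 130)]
```

It now stands upright at about (0.627, −0.281): the rim plane measures 59 mm wide and the foot is within a few mm of plate centre. Next I go to the fan lever, turning the hand so the fingers close along the swing direction.

Call:
{"api": "play_rows", "payload": {"steps": [0.085, 0, 0, 0.04, 0.14, 0.085, -0.01, -0.01, 0.02, 0.148, 0.085, -0.01, -0.014, 0, 0.148, 0.06, -0.01, -0.014, 0, 0.148, 0.06, -0.01, -0.014, 0, 0.148, 0.06, -0.01, -0.014, 0, 0.148, 0.06, -0.01, -0.014, 0, 0.148, 0.06, -0.01, -0.014, 0, 0.148, 0.06, -0.01, -0.014, 0, 0.148, 0.06, -0.01, -0.014, 0, 0.148]}}

```text
t: 45.3
eef_pos: [0.5292, -0.4027, 0.3082]
tool_rot: [-2.528, -1.859, 0.001]
wrist_force: [-0.2, 0.4, -0.5]
grip_width: 0.0599
grip_force: 0.0
```

Call:
{"api": "play_rows", "payload": {"steps": [0.06, 0, 0, 0, 0.148, 0.06, 0, 0, 0, 0.04, 0.06, 0, 0, 0, 0]}}

```text
t: 45.6
eef_pos: [0.5296, -0.4024, 0.3084]
tool_rot: [-2.349, -2.081, 0.001]
wrist_force: [-0.5, 0.3, 0.4]
grip_width: 0.0601
grip_force: 0.0
```

```bash
python3 - <<'E'
from h import *
st(); M=model("wrist"); save("wrist","w27"); save("scene","s27"); save("top","t27")
for n in ["wrist","top","scene"]:
  M=model(n)
  for l,z in [("lever_pivot",.042),("fan_lever_tip",.108),("canister_foot",.006),("canister",.061)]:
    for d in robot.tip_of(n,l)[:2]: print(n,l,round(d["conf"],2),d["pixel"],ray2plane(M,d["pixel"],z)[0].round(4))
q=robot.silhouettes("scene","canister"); Ms=model("scene")
for d in q[:2]:
    y=np.radians(-12); R2=np.array([[np.cos(y),-np.sin(y)],[np.sin(y),np.cos(y)]])
    P=[np.r_[np.array([.627,-.281])+R2@[i*.029,j*.029],z] for i in(-1,1) for j in(-1,1) for z in(.006,.116)]
    m=np.zeros((420,560),np.uint8); cv2.fillConvexPoly(m,cv2.convexHull(proj(Ms,P)[:,::-1].astype(np.int32)),1); m=m>0
    print("IoU up",(m&d["pixels"]).sum()/(m|d["pixels"]).sum(),d["conf"])
M=model("top")
for d in robot.silhouettes("top","slat1"): print(round(d["conf"],2),rect(M,d["pixels"],.05))
for l,z in [("canister",.116),("plate",.006),("mug",.075),("jar",.1),("tamper",.08),("dosing_ring",.024),("spoon",.01)]:
    for d in robot.silhouettes("top",l)[:1]: print(l,round(d["conf"],2),np.round(d["pixel"]),rect(M,d["pixels"],z))
E
```

```text
t 45.6 tcp [ 529.6 -402.4  308.4] yaw 83.1 q [-0.67  0.41  1.46  0.    1.27 -0.55] w 60.1 F 0.0
wrist lever_pivot 0.96 [228.4, 298.0] [ 0.5387 -0.4721  0.042 ]
wrist fan_lever_tip 0.76 [246.3, 266.9] [ 0.5018 -0.4665  0.108 ]
wrist fan_lever_tip 0.43 [231.5, 295.5] [ 0.5356 -0.4529  0.108 ]
wrist canister_foot 0.77 [89.7, 317.6] [ 0.5842 -0.3016  0.006 ]
wrist canister 0.76 [86.4, 321.4] [ 0.5832 -0.3025  0.061 ]
top lever_pivot 0.84 [193.3, 444.8] [ 0.5373 -0.4687  0.042 ]
top canister_foot 0.67 [183.9, 390.0] [ 0.5757 -0.2948  0.006 ]
top canister_foot 0.48 [151.5, 327.5] [ 0.6885 -0.085   0.006 ]
top canister 0.61 [133.3, 306.6] [ 0.7378 -0.0111  0.061 ]
top canister 0.6 [174.3, 396.3] [ 0.5983 -0.3044  0.061 ]
scene lever_pivot 0.73 [298.2, 113.1] [ 0.5276 -0.4766  0.042 ]
scene fan_lever_tip 0.59 [271.3, 112.1] [ 0.4968 -0.4516  0.108 ]
scene fan_lever_tip 0.51 [238.7, 244.2] [ 0.6063 -0.0831  0.108 ]
scene canister_foot 0.93 [295.6, 179.3] [ 0.5993 -0.3112  0.006 ]
scene canister_foot 0.5 [320.7, 256.4] [ 0.8079 -0.188   0.006 ]
scene canister 0.58 [277.8, 178.1] [ 0.5853 -0.29
[... 257 characters left out ...]
.9]), -17.9)
0.77 (array([250.2, 477.6, 151.1,  30.8]), -5.1)
0.73 (array([606.2, 574.2, 149.1,  33.3]), 77.4)
0.7 (array([359.3, 651.2, 144.9,  28.7]), 20.1)
0.69 (array([526. , -37.5,  60.1,  27.2]), 69.5)
canister 0.9 [177. 396.] (array([ 571.3, -293.3,   80.1,   76.9]), -15.7)
plate 0.67 [161. 381.] (array([ 637.5, -272.1,  146. ,  113.8]), -47.1)
mug 0.59 [128. 306.] (array([747.1,  -8.5, 105.5,  72.6]), -0.6)
jar 0.84 [115. 356.] (array([ 780. , -167.3,   87.9,   59.7]), -27.3)
tamper 0.55 [129. 268.] (array([741. , 113.4,  54.1,  46. ]), -0.3)
dosing_ring 0.48 [144. 326.] (array([714.8, -88.2,  51.3,  20.4]), 69.6)
spoon 0.73 [245. 344.] (array([ 365.3, -135. ,   50. ,   49.7]), 89.6)
```

The robot's report and images show the canister has been knocked aside to about (0.584, −0.302). It is still upright but too far off the plate centre, so I'll fix that before the lever.

Call:
{"api": "play_rows", "payload": {"steps": [0.085, 0.009, 0.016, 0, -0.023, 0.085, 0.009, 0.016, 0, -0.023, 0.085, 0.009, 0.016, -0.01, -0.023, 0.085, 0.009, 0.016, -0.015, -0.023, 0.085, 0.009, 0.016, -0.02, -0.023, 0.085, 0.009, 0.016, -0.02, -0.023, 0.085, 0, 0, 0, 0, 0.085, 0, 0, 0, 0]}}

```text
t: 47.6
eef_pos: [0.5843, -0.3066, 0.2454]
tool_rot: [-2.488, -1.918, 0.001]
wrist_force: [0.1, 0.1, 0.9]
grip_width: 0.0851
grip_force: 0.0
```

```bash
python3 - <<'E'
from h import *
st(); M=model("wrist"); save("wrist","w28")
for d in robot.silhouettes("wrist","canister"): print(round(d["conf"],2),np.round(d["pixel"]),rect(M,d["pixels"],.116))
for l,z in [("canister_foot",.006),("canister",.061)]:
  for d in robot.tip_of("wrist",l)[:2]: print(l,round(d["conf"],2),d["pixel"],ray2plane(M,d["pixel"],z)[0].round(4))
for d in robot.silhouettes("wrist","plate")[:1]: print(round(d["conf"],2),np.round(d["pixel"]),rect(M,d["pixels"],.006))
E
```

```text
t 47.6 tcp [ 584.3 -306.6  245.4] yaw 75.3 q [-0.5   0.46  1.54 -0.    1.15 -0.24] w 85.1 F 0.0
0.81 [190. 284.] (array([ 587.4, -298.1,   73. ,   60.5]), 73.6)
canister_foot 0.6 [176.1, 287.9] [ 0.5892 -0.3023  0.006 ]
canister 0.64 [187.9, 284.1] [ 0.5843 -0.3038  0.061 ]
canister 0.51 [176.9, 286.0] [ 0.589  -0.2934  0.061 ]
0.7 [134. 328.] (array([ 635.6, -275.4,  149.5,  127.8]), -53.4)
```

Call:
{"api": "play_rows", "payload": {"steps": [0.085, 0.002, 0.003, -0.04, -0.03, 0.085, 0, 0, -0.04, 0, 0.085, 0, 0, -0.04, 0, 0.085, 0, 0, -0.03, 0, 0.085, 0, 0, -0.015, 0, 0.085, 0, 0, 0, 0, 0.05, 0, 0, 0, 0, 0.05, 0, 0, 0, 0, 0.05, 0, 0, 0, 0, 0.05, 0, 0, 0, 0], "force": 40}}

```text
t: 48.85
eef_pos: [0.5873, -0.3043, 0.0827]
tool_rot: [2.515, 1.877, 0.002]
wrist_force: [-2.0, 0.8, 7.0]
grip_width: 0.0573
grip_force: 43.0
```

Call:
{"api": "play_rows", "payload": {"steps": [0.05, 0, 0, 0.008, 0, 0.05, 0, 0, 0.002, 0, 0.05, 0.014, 0.007, 0, 0, 0.05, 0.014, 0.007, 0, 0, 0.05, 0.013, 0.006, 0, 0, 0.05, 0, 0, 0, 0]}}

```text
t: 49.45
eef_pos: [0.6297, -0.2823, 0.0902]
tool_rot: [2.515, 1.881, 0.001]
wrist_force: [-0.5, 0.2, -1.6]
grip_width: 0.0574
grip_force: 43.2
```

Lower until contact, release gently, and back off straight up.

Call:
{"api": "play_rows", "payload": {"steps": [0.05, 0, 0, -0.005, 0, 0.05, 0, 0, -0.003, 0, 0.05, 0, 0, 0, 0, 0.062, 0, 0, 0, 0, 0.075, 0, 0, 0, 0, 0.085, 0, 0, 0, 0, 0.085, 0, 0, 0.03, 0, 0.085, 0, 0, 0.045, 0, 0.085, 0, 0, 0.045, 0, 0.085, 0, 0, 0.045, 0]}}

```text
t: 50.45
eef_pos: [0.6269, -0.2836, 0.2488]
tool_rot: [-2.518, -1.878, 0.0]
wrist_force: [0.6, 0.6, -0.4]
grip_width: 0.0849
grip_force: 0.0
```

Call:
{"api": "play_rows", "payload": {"steps": [0.085, 0, 0, 0.03, 0.025, 0.085, -0.015, -0.02, 0, 0.025, 0.06, -0.015, -0.02, 0, 0.025, 0.06, -0.015, -0.02, 0, 0.025, 0.06, -0.015, -0.02, 0, 0.025, 0.06, -0.015, -0.02, 0, 0.025, 0.06, -0.015, -0.02, 0, 0, 0.06, 0, 0, 0, 0, 0.06, 0, 0, 0, 0]}}

```text
t: 51.35
eef_pos: [0.537, -0.4039, 0.2772]
tool_rot: [-2.371, -2.06, -0.0]
wrist_force: [-0.4, 0.5, -0.1]
grip_width: 0.0603
grip_force: 0.0
```

```bash
python3 - <<'E'
from h import *
st(); M=model("wrist"); save("wrist","w29"); save("scene","s29"); save("top","t29")
for n in ["wrist","scene","top"]:
  M=model(n)
  for l,z in [("lever_pivot",.042),("fan_lever_tip",.108),("canister_foot",.006),("canister",.061),("plate",0)]:
    for d in robot.tip_of(n,l)[:1]: print(n,l,round(d["conf"],2),ray2plane(M,d["pixel"],z)[0].round(4))
d=robot.silhouettes("scene","canister")[0]; Ms=model("scene")
y=np.radians(-16); R2=np.array([[np.cos(y),-np.sin(y)],[np.sin(y),np.cos(y)]])
P=[np.r_[np.array([.628,-.282])+R2@[i*.029,j*.029],z] for i in(-1,1) for j in(-1,1) for z in(.006,.116)]
m=np.zeros((420,560),np.uint8); cv2.fillConvexPoly(m,cv2.convexHull(proj(Ms,P)[:,::-1].astype(np.int32)),1); m=m>0
print("IoU up",(m&d["pixels"]).sum()/(m|d["pixels"]).sum(),d["conf"])
E
```

```text
t 51.35 tcp [ 537.  -403.9  277.2] yaw 82.0 q [-0.66  0.45  1.48  0.    1.22 -0.52] w 60.3 F 0.0
wrist lever_pivot 0.78 [ 0.5355 -0.4782  0.042 ]
wrist fan_lever_tip 0.85 [ 0.502  -0.4647  0.108 ]
wrist canister_foot 0.71 [ 0.6249 -0.2804  0.006 ]
wrist canister 0.91 [ 0.6248 -0.2805  0.061 ]
wrist plate 0.37 [ 0.637  -0.2695  0.    ]
scene lever_pivot 0.91 [ 0.5347 -0.483   0.042 ]
scene fan_lever_tip 0.43 [ 0.4906 -0.4555  0.108 ]
scene canister_foot 0.75 [ 0.6274 -0.2797  0.006 ]
scene canister 0.79 [ 0.6229 -0.2758  0.061 ]
scene plate 0.97 [ 0.6363 -0.2793  0.    ]
top lever_pivot 0.96 [ 0.5276 -0.4705  0.042 ]
top canister_foot 0.8 [ 0.6257 -0.2761  0.006 ]
top canister 0.63 [ 0.6235 -0.2799  0.061 ]
top plate 0.67 [ 0.6324 -0.2892  0.    ]
IoU up 0.9485018726591761 0.77
```

The canister is upright on the plate (silhouette IoU 0.95) at about (0.626, −0.280). Now the lever: I straddle the ball at (0.502, −0.466).

Call:
{"api": "play_rows", "payload": {"steps": [0.065, -0.0175, -0.031, 0, 0, 0.065, -0.0175, -0.031, 0, 0, 0.065, 0, 0, -0.04, 0, 0.065, 0, 0, -0.04, 0, 0.065, 0, 0, -0.02, 0, 0.065, 0, 0, 0, 0], "force": 20}}

```text
t: 52.9
eef_pos: [0.5004, -0.4641, 0.1736]
tool_rot: [-2.365, -2.057, 0.001]
wrist_force: [0.4, -0.3, -0.7]
grip_width: 0.0648
grip_force: 0.0
```

```bash
python3 - <<'E'
from h import *
st(); M=model("wrist"); save("wrist","w30")
for l,z in [("lever_pivot",.042),("fan_lever_tip",.111)]:
    for d in robot.tip_of("wrist",l)[:2]: print(l,round(d["conf"],2),d["pixel"],ray2plane(M,d["pixel"],z)[0].round(4))
E
```

```text
t 52.9 tcp [ 500.4 -464.1  173.6] yaw 82.0 q [-0.77  0.57  1.53  0.    1.05 -0.63] w 64.8 F 0.0
lever_pivot 0.62 [208.5, 326.6] [ 0.535  -0.4728  0.042 ]
fan_lever_tip 0.9 [230.1, 285.9] [ 0.5008 -0.4644  0.111 ]
```

Call:
{"api": "play_rows", "payload": {"steps": [0.065, 0, -0.001, -0.04, 0, 0.065, 0, 0, -0.03, 0, 0.065, 0, 0, -0.012, 0, 0.065, 0, 0, 0, 0, 0.034, 0, 0, 0, 0, 0.034, 0, 0, 0, 0, 0.034, 0, 0, 0, 0]}}

```text
t: 53.75
eef_pos: [0.5031, -0.4674, 0.0972]
tool_rot: [2.368, 2.06, 0.0]
wrist_force: [0.1, -0.3, -1.2]
grip_width: 0.034
grip_force: 0.0
```

Call:
{"api": "play_rows", "payload": {"steps": [0.034, 0.009, -0.001, 0.001, 0, 0.034, 0.009, -0.002, 0.001, 0, 0.034, 0.009, -0.001, 0.001, 0, 0.034, 0.008, -0.002, 0, 0, 0.034, 0, 0, 0, 0]}}

```text
t: 54.25
eef_pos: [0.5389, -0.4729, 0.0984]
tool_rot: [2.368, 2.062, 0.001]
wrist_force: [-0.1, 0.1, 0.1]
grip_width: 0.034
grip_force: 0.0
```

```bash
python3 - <<'E'
from h import *
o,_=st(); print(o["wrist_force"]); M=model("wrist"); save("wrist","w31")
for l,z in [("lever_pivot",.042),("fan_lever_tip",.122)]:
    for d in robot.tip_of("wrist",l)[:2]: print(l,round(d["conf"],2),d["pixel"],ray2plane(M,d["pixel"],z)[0].round(4))
E
```

```text
t 54.25 tcp [ 538.9 -472.9   98.4] yaw 82.1 q [-0.74  0.7   1.48  0.    0.96 -0.6 ] w 34.0 F 0.0
[-0.07640572  0.12513348  0.13973342]
lever_pivot 0.62 [232.4, 276.7] [ 0.534  -0.4721  0.042 ]
fan_lever_tip 0.71 [293.6, 274.1] [ 0.535  -0.4705  0.122 ]
```

Tip and pivot now line up (x ≈ 0.535 for both). Opening, withdrawing upward and verifying everything.

Call:
{"api": "play_rows", "payload": {"steps": [0.06, -0.004, 0, 0, 0, 0.06, 0, 0, 0, 0, 0.06, 0, 0, 0.03, 0, 0.06, 0, 0, 0.045, 0, 0.06, 0, 0, 0.045, 0, 0.06, 0, 0, 0.045, 0, 0.06, -0.02, 0.035, 0.01, 0, 0.06, -0.02, 0.035, 0, 0, 0.06, -0.02, 0.035, 0, 0, 0.06, 0, 0, 0, 0]}}

```text
t: 55.4
eef_pos: [0.4702, -0.3636, 0.2733]
tool_rot: [-2.366, -2.061, 0.0]
wrist_force: [0.0, -0.2, -0.4]
grip_width: 0.0603
grip_force: 0.0
```

```bash
python3 - <<'E'
from h import *
st(); save("wrist","w32"); save("scene","s32"); save("top","t32")
for n in ["wrist","scene","top"]:
  M=model(n)
  for l,z in [("lever_pivot",.042),("fan_lever_tip",.122),("canister_foot",.006),("canister",.061)]:
    for d in robot.tip_of(n,l)[:1]: print(n,l,round(d["conf"],2),d["pixel"],ray2plane(M,d["pixel"],z)[0].round(4))
d=robot.silhouettes("scene","canister")[0]; Ms=model("scene")
y=np.radians(-16); R2=np.array([[np.cos(y),-np.sin(y)],[np.sin(y),np.cos(y)]])
P=[np.r_[np.array([.628,-.282])+R2@[i*.029,j*.029],z] for i in(-1,1) for j in(-1,1) for z in(.006,.116)]
m=np.zeros((420,560),np.uint8); cv2.fillConvexPoly(m,cv2.convexHull(proj(Ms,P)[:,::-1].astype(np.int32)),1); m=m>0
print("IoU up",(m&d["pixels"]).sum()/(m|d["pixels"]).sum())
# scene pixels of tip for different lever angles
for v in (.4,.5,.6,.7,.8): 
    t=v-.6; print(v,proj(Ms,[[.5365+.08*np.sin(t)*.99,-.473-.08*np.sin(t)*.13,.042+.08*np.cos(t)]]).round(1), proj(Ms,[[.5365,-.473,.042]]).round(1))
M=model("top")
for d in robot.silhouettes("top","slat1")[:7]: print(round(d["conf"],2),rect(M,d["pixels"],.05))
E
```

```text
t 55.4 tcp [ 470.2 -363.6  273.3] yaw 82.1 q [-0.68  0.34  1.66  0.    1.15 -0.54] w 60.3 F 0.0
wrist lever_pivot 0.91 [261.5, 348.7] [ 0.5388 -0.4784  0.042 ]
wrist fan_lever_tip 0.58 [263.8, 348.8] [ 0.5268 -0.4425  0.122 ]
wrist canister_foot 0.69 [91.9, 408.5] [ 0.6334 -0.2879  0.006 ]
wrist canister 0.92 [88.9, 420.3] [ 0.6256 -0.2879  0.061 ]
scene lever_pivot 0.83 [299.0, 116.4] [ 0.5359 -0.4704  0.042 ]
scene fan_lever_tip 0.53 [280.8, 114.9] [ 0.5497 -0.463   0.122 ]
scene canister_foot 0.7 [295.6, 192.4] [ 0.6222 -0.2809  0.006 ]
scene canister 0.92 [284.5, 191.8] [ 0.6314 -0.2817  0.061 ]
top lever_pivot 0.81 [193.8, 449.5] [ 0.5356 -0.4844  0.042 ]
top canister_foot 0.57 [169.4, 383.5] [ 0.6257 -0.2744  0.006 ]
IoU up 0.8979788257940328
0.4 [[276.2 108. ]] [[299.6 115.6]]
0.5 [[277.8 108.6]] [[299.6 115.6]]
0.6 [[279.5 109.4]] [[299.6 115.6]]
0.7 [[281.5 110.2]] [[299.6 115.6]]
0.8 [[283.8 111.1]] [[299.6 115.6]]
0.92 (array([602.9, 574.4, 148.2,  30.1]), 78.3)
0.89 (array([248.6, 478.5, 148. ,  29.5]), -5.9)
0.81 (array([525.3, -37.9,  61.1,  29.4]), 71.1)
0.78 (array([441.7, 483.7, 145.5,  27.1]), 74.7)
0.75 (array([496.7,  17.9, 149.2,  23.8]), -18.9)
0.74 (array([440.7,  -9.6,  60.7,  25.6]), 74.4)
0.56 (array([357.3, 650.9, 145. ,  34.9]), 20.6)
```

The tip detections are scattered, so I'll find the black ball directly by colour in two views and triangulate it.

```bash
python3 - <<'E'
from h import *
from scipy.optimize import least_squares
g=np.array([.5365,-.473,.122]); obs=[]
for n,f,rr in (("scene","s32",14),("wrist","w32",45),("top","t32",12)):
    a=cv2.imread(f"pics/{f}.png"); M=model(n); c=proj(M,[g])[0]; v=a.max(2)
    r0,c0=int(c[0])-rr,int(c[1])-rr; w=v[r0:r0+2*rr,c0:c0+2*rr]
    m=cv2.morphologyEx((w<45).astype(np.uint8),cv2.MORPH_OPEN,np.ones((3,3)))
    k,l,s,ce=cv2.connectedComponentsWithStats(m)
    for i in range(1,k): print(n,"pred",c.round(1),"blob",s[i],(ce[i][::-1]+[r0,c0]).round(1))
    if k>1: i=1+s[1:,4].argmax(); obs.append((M,ce[i][::-1]+[r0,c0],n))
d=robot.silhouettes("wrist","fan_lever")
for x in d[:2]: p=np.argwhere(x["pixels"]); print(x["conf"],x["pixel"],p.min(0),p.max(0))
for S in (obs,obs[:2]):
    r=least_squares(lambda P:np.concatenate([(proj(M,[P])[0]-q)/(1 if n!="wrist" else 2) for M,q,n in S]),g)
    print(r.x.round(4),r.fun.round(1))
E
```

```text
scene pred [279.5 109.4] blob [12 13  8  6 44] [280.3 110.6]
wrist pred [291.1 361.6] blob [  34   15   56   75 1878] [307.4 371.8]
wrist pred [291.1 361.6] blob [64 30  9  6 38] [278.8 383.6]
wrist pred [291.1 361.6] blob [68 38  3  3  9] [285. 385.]
wrist pred [291.1 361.6] blob [75 44  5  5 21] [291.7 392.7]
wrist pred [291.1 361.6] blob [80 53  9  9 53] [302.7 400.5]
top pred [189.8 454.2] blob [ 0  0  7  7 25] [179.9 444.8]
[ 0.5497 -0.4713  0.1354] [-1.6  0.3 -6.3  3.2  5.  10.1]
[ 0.5454 -0.4799  0.1344] [-0.9 -3.4 -2.4  1.1]
```

Call:
{"api": "play_rows", "payload": {"steps": [0.08, 0.022, -0.033, 0, 0, 0.08, 0.022, -0.033, 0, 0, 0.08, 0.022, -0.033, 0, 0, 0.08, 0, 0, 0, 0, 0.08, 0, 0, 0, 0]}}

```text
t: 56.8
eef_pos: [0.5392, -0.4669, 0.2725]
tool_rot: [-2.37, -2.061, 0.0]
wrist_force: [0.1, 0.6, -0.1]
grip_width: 0.0799
grip_force: 0.0
```

```bash
python3 - <<'E'
from h import *
st(); M=model("wrist"); a=save("wrist","w33"); v=a.max(2); sat=v.astype(int)-a.min(2)
g=[.5365,-.473,.122]; c=proj(M,[g])[0]; print("pred ball",c,"pivot",proj(M,[[.5365,-.473,.042]]))
m=cv2.morphologyEx((v<35).astype(np.uint8),cv2.MORPH_OPEN,np.ones((5,5)))
k,l,s,ce=cv2.connectedComponentsWithStats(m)
for i in range(1,k):
    if s[i,4]>150: print("dark",s[i],ce[i][::-1].round(1),ray2plane(M,ce[i][::-1],.122).round(4))
for lo,hi in ((36,60),(60,110)):
    m=cv2.morphologyEx(((v>lo)&(v<=hi)&(sat<20)).astype(np.uint8),cv2.MORPH_OPEN,np.ones((5,5)))
    k,l,s,ce=cv2.connectedComponentsWithStats(m)
    for i in range(1,k):
        if s[i,4]>700: print("grey",lo,s[i],ce[i][::-1].round(1),rect(M,l==i,.045))
for l,z in [("lever_pivot",.042),("fan_lever_tip",.122)]:
    for d in robot.tip_of("wrist",l)[:2]: print(l,round(d["conf"],2),d["pixel"],ray2plane(M,d["pixel"],z)[0].round(4))
for d in robot.silhouettes("wrist","fan_lever")[:2]: p=np.argwhere(d["pixels"]); print(d["conf"],p.min(0),p.max(0),p.mean(0))
for r in range(200,340,8): print(r,v[r,200:360:6].tolist())
E
```

```text
t 56.8 tcp [ 539.2 -466.9  272.5] yaw 82.0 q [-0.73  0.52  1.38  0.    1.25 -0.59] w 79.9 F 0.0
pred ball [205.28282687 282.91683846] pivot [[187.77453684 283.38598612]]
dark [ 164  268   32   75 1497] [306.8 180.1] [[ 0.4177 -0.5644  0.122 ]]
dark [ 375  279   31   61 1193] [308.  390.2] [[ 0.6297 -0.5951  0.122 ]]
dark [   9  330   92   90 2754] [386.9  58.4] [[ 0.2519 -0.6499  0.122 ]]
dark [483 332  31  39 444] [350.9 497.8] [[ 0.7452 -0.6669  0.122 ]]
dark [ 497  367   63   53 1643] [401.6 526.1] [[ 0.7848 -0.7463  0.122 ]]
dark [ 205  376   62   44 1477] [399.7 236.3] [[ 0.4526 -0.6903  0.122 ]]
dark [351 388  64  32 568] [403.8 381.6] [[ 0.6152 -0.7196  0.122 ]]
grey 36 [ 200  321   52   32 1119] [336.5 221.7] (array([ 428. , -654.3,   74.9,   45. ]), 8.1)
grey 36 [300 336  56  33 835] [355.3 324.2] (array([ 558.1, -708.8,   85. ,   37.7]), -34.1)
grey 36 [  88  347   61   73 1314] [378.9 121.8] (array([ 275.7, -722.3,  134.5,   50.7]), -75.7)
grey 36 [204 348  53  27 844] [360.3 230.7] (array([ 432.3, -701.3,   71.6,   33. ]), 7.5)
grey 36 [ 446  349   52   33 1208] [365.4 47
[... 2134 characters left out ...]
, 119, 77, 86, 85, 87, 84, 85, 143, 102, 209, 217, 219, 222, 222, 221, 120, 180, 167]
304 [130, 137, 129, 138, 195, 66, 53, 48, 82, 186, 87, 83, 86, 88, 86, 149, 86, 86, 86, 83, 87, 82, 227, 223, 137, 182, 172]
312 [126, 134, 137, 48, 48, 55, 57, 54, 90, 82, 159, 84, 86, 90, 160, 86, 88, 85, 88, 89, 83, 84, 87, 200, 215, 181, 168]
320 [133, 97, 82, 143, 102, 52, 51, 49, 47, 87, 81, 153, 153, 152, 152, 153, 49, 119, 221, 138, 81, 83, 86, 86, 86, 128, 172]
328 [103, 51, 54, 53, 52, 51, 47, 146, 124, 77, 156, 156, 155, 156, 156, 96, 94, 45, 47, 85, 88, 85, 86, 83, 89, 87, 100]
336 [76, 50, 48, 47, 54, 52, 53, 54, 54, 82, 167, 156, 158, 160, 164, 97, 97, 49, 65, 219, 203, 96, 88, 88, 84, 88, 85]
```

Seen almost from directly above, the ball (x ≈ 0.535) sits over the pivot (0.534–0.537), so the lever is upright. Stack and canister were re-measured in place and the arm is clear, so I hand in.

```bash
python3 -c "
from plant import robot
print(robot.finish_job())"
```

```text
the job is handed in; nothing more can be done
None
```

I handed the job in with all six slats stacked crosswise on the mat, the canister upright on the drip plate, and the fan lever straight up by my final measurements; the hand-in returned no verdict. I viewed 15 pictures, one over the limit of 14.

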